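# Change the plate on the cutting grate

## Robot

A 6-joint arm with a two-finger parallel gripper is mounted at the origin on the work surface. World frame = base frame: x ahead of the robot, y to its left, z up, the work surface at z = 0. Lengths are in mm, angles in degrees, forces in N, time in s.
With the tool pointing down it reaches from about 300 to 850 mm from the base axis. Payload 4.2 kg.
Tool frame: the origin (TCP) lies at the very end of the fingers, on their centre line; the grasp point (between the pads) lies 19 mm behind it (hold_point_z is the z of the grasp point in the tool frame, in mm); z points along the fingers, y is the direction in which the jaws open and shut (so a half turn about z gives the same grasp; the last joint's range is limited). The gripper opens to 91 mm and grips with 3 to 60 N. Pads are 32 mm wide; open, the fingers measure 118 mm over their backs; the gripper's body (76 mm by 178 mm) begins 60 mm behind the grasp point.
Start: joints at [67.265, 18.312, 89.639, -0, 72.044, -1.146], TCP at [211.573, 534.678, 213.976] pointing down, gripper open.
Joint ranges: [-177.97, 177.97], [-48.28, 115.42], [12.27, 149.76], [-77.06, 257.06], [2.81, 150.46], [-146.56, 146.56]. Speed limits (degrees/s): [147.25, 147.25, 180, 180, 180, 180].

## Interface

Orientations are given as [roll, pitch, yaw] about the fixed x, y, z axes, in that order (R = Rz(yaw) Ry(pitch) Rx(roll)).
In Python, from workcell import state, grab_frame, job_done, hold_point_z gives the robot as it stands. The module is installed in compiled form; this text tells all that it offers.
- The arm moves only by the shell command python3 -m creep 'ROWS' [FORCE]. ROWS is JSON, a list of rows, each a list of 7 numbers: the closure, from 0 (fully open) to 1 (shut), then the shift along the tool's x, y, z in mm, then the turn, a rotation vector about the tool's x, y, z in degrees. A call has 1 to 5 rows; each row shifts and turns the commanded pose from where the row before left it, along the tool's axes as they then stand; what a row does not reach is not made up. A row lasts 1/8 s, in which the tool goes at most 62.5 mm and 10.7 degrees, less where a joint would pass 70% of its speed; a pose out of reach is approached as far as the arm can. A call is refused whole if a number of a shift passes 62.5 or a number of a turn 10.7, either way. A call with a gripper value outside its range is refused whole. The fingers move at their own pace and stop on an object; FORCE is the grip in N (left out, the last holds). Time passes only in rows, so rows that do not move let the fingers close. It gives the time, the measured TCP pose, the force and the opening at its end, in the units of the state.
- state(): the state, without advancing time (a new reading comes with each control period).
- grab_frame(name): name is "scene" or "side" or "wrist"; returns a dict with "frame" (420x560x3 uint8, red, green, blue), "fx", "fy", "cx", "cy" (pixels), "view" (4x4, takes a point from world to camera coordinates). Camera axes: x right, y down, z forward; pixel columns grow to the right and rows downward; lengths in mm; the calibration is good to about 2 mm. A picture is of the moment at which its call begins. There is no depth.
- job_done(): hands the job in, once; it reports no verdict.
The state is a dict: "time_s": time; "qpos": joint angles; "qvel": joint speeds; "effort": joint torques, N m; "ee_pos": TCP position; "ee_rot": TCP orientation; "force": force on the tool from outside, world axes, zero at the start; "torque": the same for the moment, N m; "gripper_width": finger opening in mm.
Only numpy, scipy, OpenCV 4.12 (cv2) and the standard library are available. Lean on these libraries where they do the work, as an engineer would, in place of code of your own. Each camera call takes 0.05 s, during which the arm holds its last target.

## Task

The plate with the hole in it is finished: change it for the next one on the green cutting grate. Stand both hold-down weights on the tool tray out of the way, lay the finished plate flat on the floor of the red basket, then lay the chalk-marked blank where the finished plate was, flat, centred on the grate and square to it, and stand the weights back on the blank, one near each end on its centre line and clear of the chalk circle, so that the circle can be cut. Set everything down without dropping it, and leave the tape measure in the tray and the small round slug in the basket where they are.

Things in the scene. Friction and masses are not known exactly. Their poses are not given: they have to be found in the camera images.
- weight_yellow_mid (a point): Hold-down weight, loose, 0.6 kg, 66 mm tall: bare steel round body 48 mm across, 34 mm tall, thin neck, and on top a yellow round knob 32 mm across, 23 mm tall. Stands on one end of the finished plate at the start (which weight is on which end varies). Point on its axis half-way up, 33 mm above its underside; the knob spans 10 to 33 mm above the point. z up.
- weight_blue_mid (a point): The second hold-down weight, exactly like the first but with a blue knob; it stands on the other end of the finished plate at the start. Point half-way up on its axis, 33 mm above its underside. Either weight may go back on either end of the blank.
- cut_plate_mid (a point): The finished plate, loose: dark flat steel bar 150 x 60 x 12 mm, about 0.8 kg, with a 30 mm round hole through its middle (heat-tinted rim). It lies on the grate under the two weights at the start. Point at its centre, 6 mm above its underside; x along the 150 mm length, y across the 60 mm width, z up.
- blank_mid (a point): The next blank, loose: dark flat steel bar 150 x 60 x 12 mm, 0.83 kg, no hole; white chalk circle (30 mm) and cross in the middle of its top. Starts on two fixed light wooden bearers (each 30 x 110 x 20 mm, across under its ends, 80 mm free between), underside 20 mm above the bench. Point at its centre, 6 mm above its underside; x along, y across, z up. Weights go about 50 mm either side of it.
- grate: Cutting grate, fixed: green angle-iron frame 220 (x) x 160 (y) mm with six upright 4 mm slats along y at x = -95, -60, -20, 20, 60, 95 mm. Slat tops, on which plates lie, are 75 mm above the bench, 8 mm above the frame. Origin at the centre of its footprint on the bench; z up. A plate belongs centred on the origin, its length along the grate's x.
- basket: Red ribbed plastic basket, fixed, open on top, 280 (x) x 180 (y) x 55 mm high outside, walls 4 mm, closed flat floor 4 mm thick (fingertips cannot reach below a plate laid in it). Origin at the centre of its underside. The finished plate goes here, its length along the basket's x; the slug lies at the +x end, so the free floor is centred about 25 mm towards -x.
- tray: Bare metal tool tray, fixed, 260 (x) x 150 (y) mm, floor 3 mm thick, rim 15 mm high. Origin at the centre of its underside. The weights stand here, upright, while the plates are changed; the tape measure stands near its +x end; from x = -100 to 55 mm the tray is free.
- slug: Bystander, to be left alone: small dark steel disc 29 mm across, 12 mm thick, lying in the basket near the middle of its +x end, about 115 mm from the basket's centre. Origin at the centre of its underside.
- tape: Bystander, to be left alone: yellow and black tape measure, 40 x 62 x 56 mm high, standing in the tray near its +x end, about 98 mm from the tray's centre. Origin at the centre of its underside.
Mind the look-alikes: they are no part of the job. Leave any turquoise look-alike of the part that bears cut_plate_mid alone.

How it is judged (in metres and radians):
On the way, in this order (a step that is already met when the one before it is completed fails the run):
1. both weights stand released on the tray while the finished plate still lies on the grate (x of weight_yellow_mid in the frame of tray between -0.108 and 0.108 m and y of weight_yellow_mid in the frame of tray between -0.055 and 0.055 m and z of weight_yellow_mid in the frame of tray between 0.026 and 0.046 m and angle between each of weight_yellow_mid, weight_blue_mid's own z axis and vertical below 0.1 rad and x of weight_blue_mid in the frame of tray between -0.108 and 0.108 m and y of weight_blue_mid in the frame of tray between -0.055 and 0.055 m and z of weight_blue_mid in the frame of tray between 0.026 and 0.046 m and contact force between the fingers and weight_yellow below 0.1 N and linear speed of each of weight_yellow, weight_blue below 0.03 m/s and contact force between the fingers and weight_blue below 0.1 N and distance of cut_plate_mid from where it was at the start of the episode below 0.03 m), for 0.2 s.
2. the finished plate lies flat and released in the basket, the weights still on the tray (x of cut_plate_mid in the frame of basket between -0.072 and 0.072 m and y of cut_plate_mid in the frame of basket between -0.062 and 0.062 m and z of cut_plate_mid in the frame of basket between 0.004 and 0.017 m and angle between cut_plate_mid's own z axis and vertical below 0.07 rad and contact force between the fingers and cut_plate below 0.1 N and linear speed of cut_plate below 0.03 m/s and x of weight_yellow_mid in the frame of tray between -0.108 and 0.108 m and y of weight_yellow_mid in the frame of tray between -0.055 and 0.055 m and z of weight_yellow_mid in the frame of tray between 0.026 and 0.046 m and angle between each of weight_yellow_mid, weight_blue_mid's own z axis and vertical below 0.1 rad and x of weight_blue_mid in the frame of tray between -0.108 and 0.108 m and y of weight_blue_mid in the frame of tray between -0.055 and 0.055 m and z of weight_blue_mid in the frame of tray between 0.026 and 0.046 m), for 0.2 s.
3. the blank lies on the grate, centred and square, released, the weights still on the tray (x of blank_mid in the frame of grate between -0.015 and 0.015 m and y of blank_mid in the frame of grate between -0.015 and 0.015 m and z of blank_mid in the frame of grate between 0.074 and 0.089 m and angle between blank_mid's own z axis and vertical below 0.07 rad and angle between the x axis of blank_mid and the x axis of grate, either way round below 0.14 rad and contact force between the fingers and blank below 0.1 N and linear speed of blank below 0.03 m/s and x of weight_yellow_mid in the frame of tray between -0.108 and 0.108 m and y of weight_yellow_mid in the frame of tray between -0.055 and 0.055 m and z of weight_yellow_mid in the frame of tray between 0.026 and 0.046 m and angle between each of weight_yellow_mid, weight_blue_mid's own z axis and vertical below 0.1 rad and x of weight_blue_mid in the frame of tray between -0.108 and 0.108 m and y of weight_blue_mid in the frame of tray between -0.055 and 0.055 m and z of weight_blue_mid in the frame of tray between 0.026 and 0.046 m), for 0.2 s.
At the end, for the whole second after the job is handed in: Blank flat on the slats, centred within 15 mm, square within 8 deg; weights upright on it, one each side, 38-63 mm from its centre and within 15 mm of the centre line; finished plate flat on the basket floor; slug and tape within 30 mm of their starts; all four released, at rest (x of cut_plate_mid in the frame of basket between -0.072 and 0.072 m and y of cut_plate_mid in the frame of basket between -0.062 and 0.062 m and z of cut_plate_mid in the frame of basket between 0.004 and 0.017 m and angle between each of cut_plate_mid, blank_mid's own z axis and vertical below 0.07 rad and x of blank_mid in the frame of grate between -0.015 and 0.015 m and y of blank_mid in the frame of grate between -0.015 and 0.015 m and z of blank_mid in the frame of grate between 0.074 and 0.089 m and angle between the x axis of blank_mid and the x axis of grate, either way round below 0.14 rad and contact force between the fingers and cut_plate below 0.1 N and linear speed of each of cut_plate, blank, weight_yellow, weight_blue below 0.03 m/s and contact force between the fingers and blank below 0.1 N and contact force between the fingers and weight_yellow below 0.1 N and contact force between the fingers and weight_blue below 0.1 N and ((x of weight_yellow_mid in the frame of blank_mid between 0.038 and 0.063 m and y of weight_yellow_mid in the frame of blank_mid between -0.015 and 0.015 m and z of weight_yellow_mid in the frame of blank_mid between 0.032 and 0.046 m and angle between each of weight_yellow_mid, weight_blue_mid's own z axis and vertical below 0.1 rad and x of weight_blue_mid in the frame of blank_mid between -0.063 and -0.038 m and y of weight_blue_mid in the frame of blank_mid between -0.015 and 0.015 m and z of weight_blue_mid in the frame of blank_mid between 0.032 and 0.046 m) or (x of weight_yellow_mid in the frame of blank_mid between -0.063 and -0.038 m and y of weight_yellow_mid in the frame of blank_mid between -0.015 and 0.015 m and z of weight_yellow_mid in the frame of blank_mid between 0.032 and 0.046 m and angle between each of weight_yellow_mid, weight_blue_mid's own z axis and vertical below 0.1 rad and x of weight_blue_mid in the frame of blank_mid between 0.038 and 0.063 m and y of weight_blue_mid in the frame of blank_mid between -0.015 and 0.015 m and z of weight_blue_mid in the frame of blank_mid between 0.032 and 0.046 m)) and distance of each of slug, tape from where it was at the start of the episode below 0.03 m); the robot touches nothing.
It fails at once if a plate or weight is dropped or thrown: moving faster than 0.7 m/s without being held ((linear speed of cut_plate above 0.7 m/s and contact force between the fingers and cut_plate below 0.1 N) or (linear speed of blank above 0.7 m/s and contact force between the fingers and blank below 0.1 N) or (linear speed of weight_yellow above 0.7 m/s and contact force between the fingers and weight_yellow below 0.1 N) or (linear speed of weight_blue above 0.7 m/s and contact force between the fingers and weight_blue below 0.1 N)).
It also fails if it takes over 144 s, if anything falls off the work surface, if the arm or the gripper's body presses on something with over 40 N, if the wrist force passes 120 N, or if a joint passes its speed limit or range.

## Working session

There is one attempt and no reset: what is moved stays moved. The work goes in short steps, Python scripts to look and compute and a shell command to move; the robot and the scene stay as the last step left them, time stands still between calls to the robot, and variables do not carry over. Pictures are saved under pics/ and viewed, and the job is handed in when it is done.

```bash
mkdir -p pics; cat > h.py <<'E'
import numpy as np, cv2, json
from workcell import state, grab_frame, job_done, hold_point_z
def snap(n,out):
    f=grab_frame(n); cv2.imwrite('pics/'+out+'.png',cv2.cvtColor(f['frame'],cv2.COLOR_RGB2BGR))
    np.savez('pics/'+out+'.npz',**{k:np.array(v) for k,v in f.items()}); return f
def load(out): return dict(np.load('pics/'+out+'.npz'))
def ray(f,u,v,z):
    V=np.array(f['view']);R=V[:3,:3];t=V[:3,3];c=-R.T@t
    d=R.T@np.array([(u-f['cx'])/f['fx'],(v-f['cy'])/f['fy'],1]); return c+d*(z-c[2])/d[2]
def proj(f,p):
    V=np.array(f['view']);q=V[:3,:3]@np.array(p,float)+V[:3,3]
    return np.array([f['fx']*q[0]/q[2]+f['cx'],f['fy']*q[1]/q[2]+f['cy']])
E
python3 - <<'E'
from h import *
for n in ['scene','side','wrist']:
    f=snap(n,n+'0'); print(n,f['fx'],f['cx'],f['cy'],np.round(f['view'],3).tolist())
print(state(),hold_point_z)
E
```

```text
scene 513.88163482224 279.2740258092481 201.68814916662095 [[-0.319, 0.948, 0.017, 260.178], [0.669, 0.238, -0.704, -248.95], [-0.671, -0.213, -0.71, 1818.808], [0.0, 0.0, 0.0, 1.0]]
side 381.0914969290937 275.86292418672076 216.3837648162947 [[-0.889, -0.457, 0.001, 429.919], [-0.344, 0.667, -0.661, 307.266], [0.301, -0.588, -0.751, 885.646], [0.0, 0.0, 0.0, 1.0]]
wrist 357.5346661250261 282.29976682023425 210.00403029125815 [[0.367, 0.93, -0.001, -574.59], [0.895, -0.353, 0.271, -31.293], [0.252, -0.1, -0.963, 389.637], [0.0, 0.0, 0.0, 1.0]]
{'time_s': 0.15, 'qpos': array([ 6.72655088e+01,  1.83417979e+01,  8.96901500e+01,  2.87604858e-03,
        7.20441575e+01, -1.14461401e+00]), 'qvel': array([ 0.05242594, -0.09003238, -0.15326003,  0.00213275,  0.03133778,
        0.05561235]), 'effort': array([ 7.13305635e-04, -4.12771583e+01, -2.32155186e+01,  7.27878814e-02,
        4.33500123e-02, -1.20134596e-04]), 'ee_pos': array([211.40181032, 534.31764095, 213.32910432]), 'ee_rot': array([-1.79923964e+02, -4.25452076e-03,  1.58409232e+02]), 'force': array([-0.66502713,  0.03136855,  0.09516628]), 'torque': array([-0.06277827,  0.00552275, -0.00184943]), 'gripper_width': 91.26902026359514} -18.8
```

View pics/scene0.png

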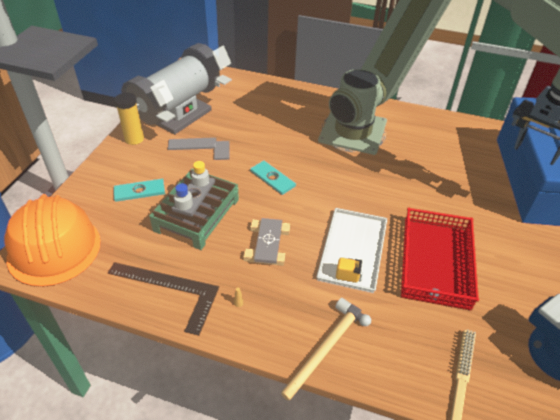

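View pics/side0.png

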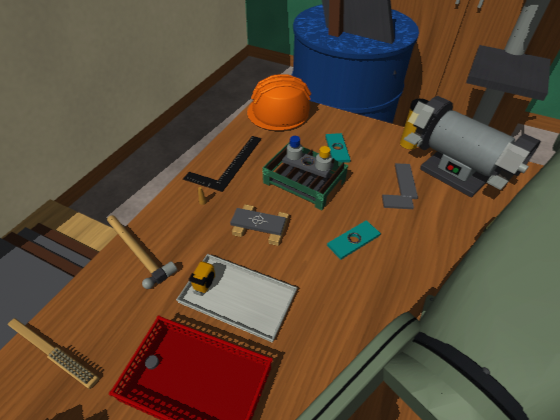

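View pics/wrist0.png

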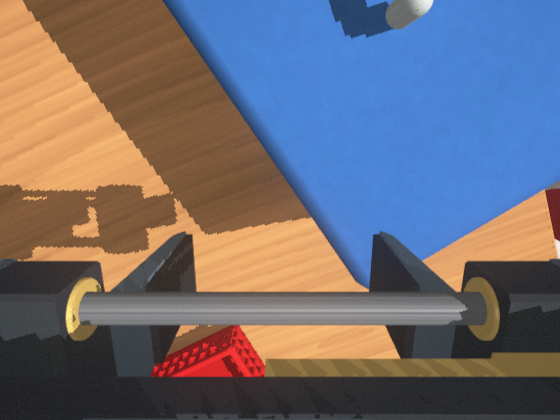

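The scene view shows the grate at about (195,207), with the blue weight at (183,198) and the yellow at (200,174). The blank is at (268,240), the tray at (352,249) and the basket at (440,257). The turquoise look-alikes at (140,190) and (272,177) lie on the bench and are to be left alone. The dark holed plate on the grate is the finished one. I'll enlarge to measure.

```bash
python3 - <<'E'
from h import *
def crop(n,out,x0,y0,w,h,s):
    im=cv2.imread(f'pics/{n}.png')[y0:y0+h,x0:x0+w]; im=cv2.resize(im,None,fx=s,fy=s,interpolation=cv2.INTER_CUBIC)
    for i in range(0,w,10):
        cv2.putText(im,str(x0+i),(i*s,8),0,.3,(255,255,255),1) if i%20==0 else 0; cv2.line(im,(i*s,10),(i*s,16),(255,255,255),1)
    for i in range(0,h,10):
        cv2.putText(im,str(y0+i),(0,i*s),0,.3,(255,255,255),1); cv2.line(im,(18,i*s),(24,i*s),(255,255,255),1)
    cv2.imwrite(f'pics/{out}.png',im)
crop('scene0','c1',140,150,160,120,5)
crop('scene0','c2',310,200,180,110,4)
crop('side0','c3',225,125,130,120,5)
crop('side0','c4',105,245,200,175,3)
E
```

```text
(no output)
```

View pics/c1.png

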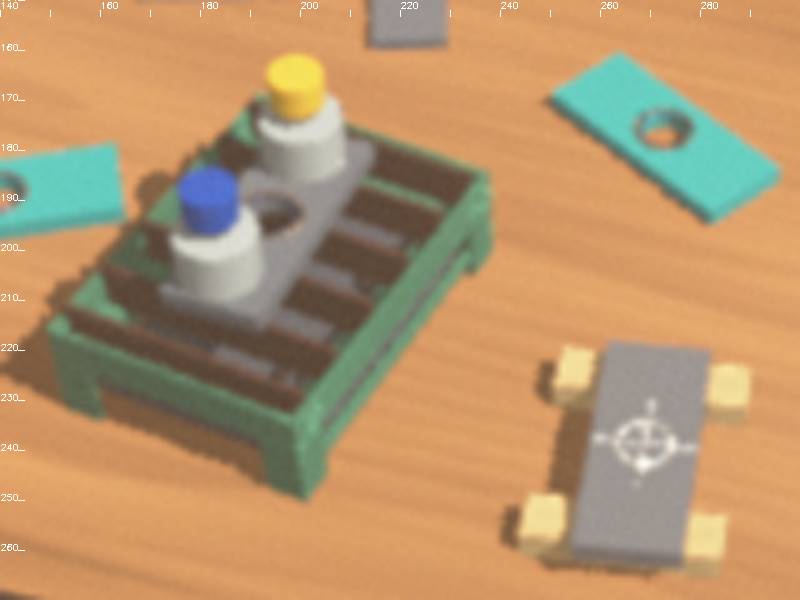

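View pics/c2.png

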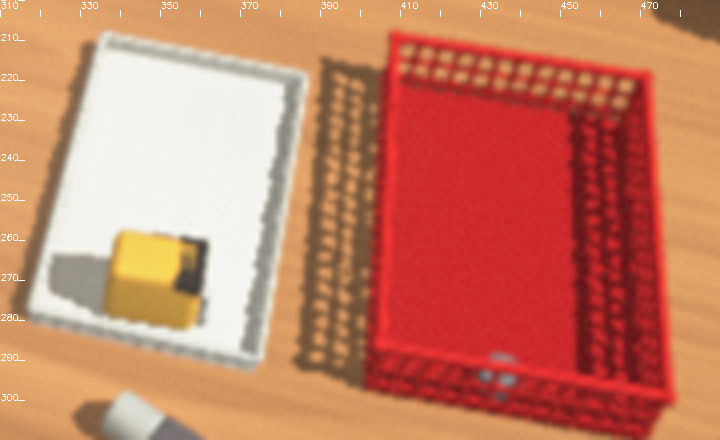

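View pics/c3.png

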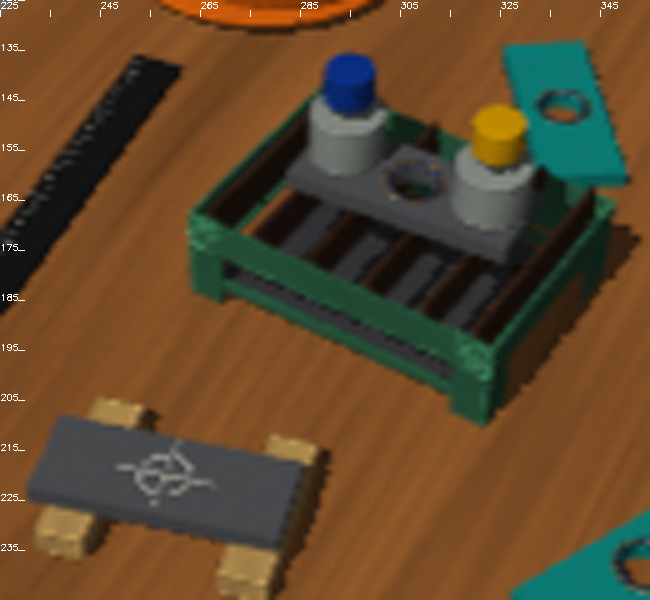

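View pics/c4.png

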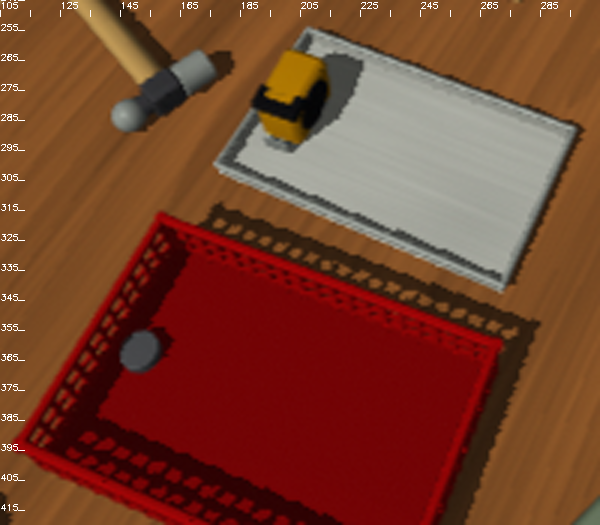

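```bash
cat > fit.py <<'E'
from h import *
from scipy.optimize import least_squares
S=load('scene0');D=load('side0')
def fit(name,L,W,z,sc,sd,x0):
    # corners list idx: 0(+x,+y)1(+x,-y)2(-x,-y)3(-x,+y)
    c=np.array([[L,W],[L,-W],[-L,-W],[-L,W],[0,0]])/2
    def r(p):
        R=np.array([[np.cos(p[2]),-np.sin(p[2])],[np.sin(p[2]),np.cos(p[2])]])
        o=[]
        for f,l in((S,sc),(D,sd)):
            for i,u in l: o+=list(proj(f,[*(R@c[i]+p[:2]),z])-u)
        return np.array(o)
    s=least_squares(r,x0,loss='soft_l1'); print(name,np.round(s.x[:2],1),'yaw',round(np.degrees(s.x[2]),2),'res',np.round(r(s.x),1))
    return s.x
def tri(name,a,b):
    s=least_squares(lambda p:np.r_[proj(S,p)-a,proj(D,p)-b],[500,0,100]);print(name,np.round(s.x,1),np.round(s.fun,1))
if __name__=='__main__':
    for n,z,f,u in [('gL',67,S,(150.4,214.4)),('gF',67,S,(200,233.6)),('gR',67,S,(237.4,184.4)),('gB',67,S,(191,169.4)),('sgL',67,D,(263,169.4)),('sgF',67,D,(320.6,195.4)),('sgR',67,D,(347,167)),
     ('bl',32,S,(261.4,218.6)),('bl',32,S,(276.6,261)),('sbl',32,D,(237.4,208.2)),('sbl',32,D,(280,233)),
     ('t',15,S,(335.75,208.75)),('t',15,S,(374.5,289.5)),('b',55,S,(408,208)),('b',55,S,(478,298.7)),
     ('blue',153,S,(181.8,186)),('yel',153,S,(199.2,163.2)),('blue',153,D,(295,138.6)),('yel',153,D,(324.6,148.6)),
     ('p',87,S,(214.4,180)),('p',87,S,(192.4,214.4)),('p',87,S,(173,208)),('p',87,D,(282.4,159.4)),('slug',16,D,(152.3,361.7))]:
        print(n,np.round(ray(f,*u,z),1))
    tri('blue',(181.8,186),(295,138.6));tri('yel',(199.2,163.2),(324.6,148.6))
E
python3 fit.py
```

```text
gL [ 649.8 -435.    67. ]
gF [ 668.6 -275.7   67. ]
gR [ 456. -253.   67.]
gB [ 441.7 -410.3   67. ]
sgL [ 668.1 -270.9   67. ]
sgF [ 463. -248.   67.]
sgR [ 437.6 -402.4   67. ]
bl [ 531.4 -150.4   32. ]
bl [662.2 -59.9  32. ]
sbl [ 673.  -118.6   32. ]
sbl [517.7 -92.1  32. ]
t [405.3  38.7  15. ]
t [653.6 204.4  15. ]
b [371.4 240.4  55. ]
b [625.9 450.8  55. ]
blue [ 595.6 -354.3  153. ]
yel [ 494.7 -349.8  153. ]
blue [ 600.3 -354.6  153. ]
yel [ 501.8 -351.2  153. ]
p [ 480.6 -314.5   87. ]
p [ 627.4 -315.3   87. ]
p [ 623.2 -376.1   87. ]
p [ 625.1 -320.5   87. ]
slug [610.5 354.9  16. ]
blue [ 598.8 -352.1  155.9] [ 0.1  0.2  0.1 -0.2]
yel [ 499.9 -346.5  157.6] [ 0.1  0.2  0.1 -0.2]
```

```bash
cat > run1.py <<'E'
from fit import *
r=np.radians
fit('grate',220,160,67,[(1,(150.4,214.4)),(0,(200,233.6)),(3,(237.4,184.4)),(2,(191,169.4))],[(0,(263,169.4)),(3,(320.6,195.4)),(2,(347,167))],[555,-343,r(-6)])
fit('plate',150,60,87,[(3,(214.4,180)),(0,(192.4,214.4)),(1,(173,208))],[(0,(282.4,159.4))],[550,-345,0])
fit('blank',150,60,32,[(2,(261.4,218.6)),(3,(282,220.4)),(0,(276.6,261)),(1,(254.4,259.6)),(4,(269,238.4))],[(1,(237.4,208.2)),(2,(286,217.4)),(3,(280,233)),(0,(231,223))],[595,-105,r(-10)])
fit('tray',260,150,15,[(2,(335.75,208.75)),(3,(387,218.75)),(0,(374.5,289.5)),(1,(318,277.5))],[(1,(207.7,255)),(2,(298.3,287.7)),(3,(273.3,340.7)),(0,(177.7,300))],[530,120,0])
fit('basket',280,180,55,[(2,(408,208.25)),(3,(472.5,218.25)),(0,(478,298.75)),(1,(403,286.25))],[(1,(159,316.7)),(2,(271.7,360)),(0,(112.3,391.7))],[500,345,0])
E
python3 run1.py
```

```text
grate [ 555.3 -341.9] yaw -6.07 res [-0.5  1.8 -0.1  1.4  0.9 -0.2  0.8 -0.8 -1.  -1.1  3.1  0.4  0.8 -1.4]
plate [ 550.5 -346. ] yaw -0.68 res [ 0.5 -1.1 -0.3 -0.5 -0.6  0.4 -0.7  0.6]
blank [ 595.6 -105.5] yaw 12.73 res [-0.  -0.6  0.2 -0.6  0.1  0.  -0.1 -0.6 -0.3  0.3 -0.7 -0.2 -0.3  0.1
  0.7  0.1 -0.9 -0.1]
tray [528.8 121.5] yaw 3.76 res [-0.1 -0.3 -0.8 -0.3  0.2  0.1 -0.2 -0.6  0.3  0.2 -1.6  0.7 -0.3 -0.3
 -0.1  0.3]
basket [498.4 345.4] yaw 6.11 res [ 0.3 -0.8  0.1 -0.2 -0.5  0.5  0.5 -0.8  0.2 -1.1  0.3 -0.8 -2.   0.7]
```

```bash
cat >> h.py <<'E'
from scipy.spatial.transform import Rotation as Ro
def go(x,y,z,yaw):
    s=state();p=np.array(s['ee_pos']);R=Ro.from_euler('xyz',s['ee_rot'],degrees=True)
    T=Ro.from_euler('xyz',[180,0,yaw],degrees=True)
    rv=(R.inv()*T).as_rotvec(degrees=True)
    d=T.inv().apply(np.array([x,y,z])-p); d0=R.inv().apply(np.array([x,y,z])-p)
    n=int(np.ceil(np.linalg.norm(d)/60))
    print('t',round(s['time_s'],2),'pos',p.round(1),'rot',np.round(s['ee_rot'],2),'w',round(s['gripper_width'],1))
    print('turn',rv.round(2),' shift after turn',d.round(1),'n',n,'each',(d/max(n,1)).round(2),' shift w/o turn',d0.round(1))
E
python3 - <<'E'
from h import *
f=load('wrist0');V=f['view'];c=-V[:3,:3].T@V[:3,3];s=state()
R=Ro.from_euler('xyz',s['ee_rot'],degrees=True)
print(R.inv().apply(c-s['ee_pos']), R.inv().apply(V[2,:3]))
go(555,-342,260,174)
E
```

```text
[ 7.57968272e+01 -1.75673796e-03 -1.69754181e+02] [-2.71142432e-01  6.93124707e-04  9.62538987e-01]
t 0.15 pos [211.4 534.3 213.3] rot [-179.92   -0.    158.41] w 91.3
turn [-7.000e-02 -1.000e-02 -1.559e+01]  shift after turn [-433.3 -835.6  -46.7] n 16 each [-27.08 -52.23  -2.92]  shift w/o turn [-641.9 -688.5  -45.8]
```

```bash
python3 -m creep '[[0,0,0,-20,0,0,-7.8],[0,0,0,-20,0,0,-7.8],[0,-26,-52,0,0,0,0],[0,-26,-52,0,0,0,0],[0,-26,-52,0,0,0,0]]' 30
python3 -m creep '[[0,-26,-52,0,0,0,0],[0,-26,-52,0,0,0,0],[0,-26,-52,0,0,0,0],[0,-26,-52,0,0,0,0],[0,-26,-52,0,0,0,0]]'
python3 -m creep '[[0,-26,-52,0,0,0,0],[0,-26,-52,0,0,0,0],[0,-26,-52,0,0,0,0],[0,-26,-52,0,0,0,0],[0,-26,-52,0,0,0,0]]'
python3 - <<'E'
from h import *
go(555,-342,260,174)
E
```

```text
time_s: 0.78
ee_pos: [273.1, 369.7, 253.7]
ee_rot: [-180.0, 0.0, 174.1]
force: [0.1, -0.1, 0.3]
gripper_width: 91.4
time_s: 1.4
ee_pos: [375.3, 97.5, 254.0]
ee_rot: [180.0, 0.0, 174.0]
force: [0.8, 1.0, 0.9]
gripper_width: 91.2
time_s: 2.02
ee_pos: [477.5, -174.8, 253.8]
ee_rot: [180.0, 0.0, 174.0]
force: [1.2, -0.3, 0.4]
gripper_width: 91.1
t 2.02 pos [ 477.5 -174.8  253.8] rot [179.97   0.   173.98] w 91.1
turn [ 0.03  0.   -0.02]  shift after turn [ -94.6 -158.2   -6.2] n 4 each [-23.65 -39.54  -1.56]  shift w/o turn [ -94.7 -158.1   -6.3]
```

```bash
python3 -m creep '[[0,-24,-40,0,0,0,0],[0,-24,-40,0,0,0,0],[0,-24,-40,0,0,0,0],[0,-23,-38,0,0,0,0],[0,0,0,0,0,0,0]]'
python3 - <<'E'
from h import *
go(555,-342,254,174); snap('wrist','w1')
E
```

```text
time_s: 2.65
ee_pos: [555.6, -342.4, 252.1]
ee_rot: [180.0, -0.1, 173.9]
force: [0.1, 0.4, -1.0]
gripper_width: 91.2
t 2.65 pos [ 555.6 -342.4  252.1] rot [ 1.7998e+02 -8.0000e-02  1.7387e+02] w 91.2
turn [ 0.02 -0.08 -0.13]  shift after turn [ 0.7  0.3 -1.9] n 1 each [ 0.66  0.33 -1.91]  shift w/o turn [ 0.7  0.3 -1.9]
```

View pics/w1.png

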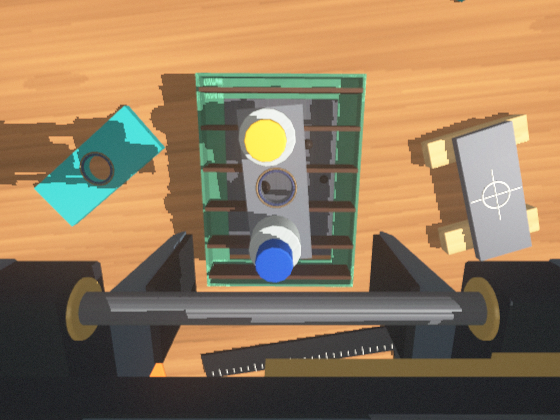

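```bash
cat > run2.py <<'E'
from h import *
import fit as F
from scipy.ndimage import label
f=load('w1'); F.S=f
im=f['frame'].astype(int)
hsv=cv2.cvtColor(f['frame'],cv2.COLOR_RGB2HSV)
def cen(lo,hi,box):
    m=cv2.inRange(hsv,np.array(lo),np.array(hi)); k=np.zeros_like(m); x0,x1,y0,y1=box; k[y0:y1,x0:x1]=m[y0:y1,x0:x1]
    n,l,s,c=cv2.connectedComponentsWithStats(k); i=1+np.argmax(s[1:,4]); return c[i],s[i]
cy,sy=cen((20,100,80),(35,255,255),(220,320,100,180)); print(cy,sy,ray(f,*cy,153))
cb,sb=cen((100,120,60),(130,255,255),(220,320,220,300)); print(cb,sb,ray(f,*cb,153))
F.fit('grate',220,160,67,[(2,(196,74)),(3,(366,74)),(0,(352,286)),(1,(208,286))],[],[555,-343,-.1])
F.fit('plate',150,60,87,[(2,(236,106)),(3,(302,104)),(0,(312,258)),(4,(276,187))],[],[555,-343,-.1])
F.fit('blank',150,60,32,[(2,(453,139)),(3,(511,121)),(0,(531,244)),(1,(480,260)),(4,(496,195))],[],[555,-143,.1])
i=cv2.resize(cv2.imread('pics/w1.png')[60:300,180:380],None,fx=3,fy=2.5); 
cv2.imwrite('pics/w1c.png',cv2.resize(cv2.imread('pics/w1.png')[65:295,180:385],None,fx=2.6,fy=2.6,interpolation=cv2.INTER_CUBIC))
E
python3 run2.py
```

```text
[264.88943662 140.0084507 ] [ 244  119   42   43 1420] [ 500.53562463 -349.36379182  153.        ]
[273.79378317 260.71341926] [ 255  239   38   44 1319] [ 597.34451069 -353.70235267  153.        ]
grate [ 557.2 -344.1] yaw -6.31 res [-1.1 -0.9  0.6 -0.2  1.2  1.3 -0.6  0.9]
plate [ 550.7 -347.8] yaw -1.75 res [ 0.   2.3  0.5 -0.9 -0.5 -0.5 -0.1  0.2]
blank [ 596.4 -107.5] yaw 12.98 res [ 1.4 -0.1 -0.7 -0.9  0.4  1.4  0.3  0.9 -1.5 -0.7]
```

View pics/w1c.png

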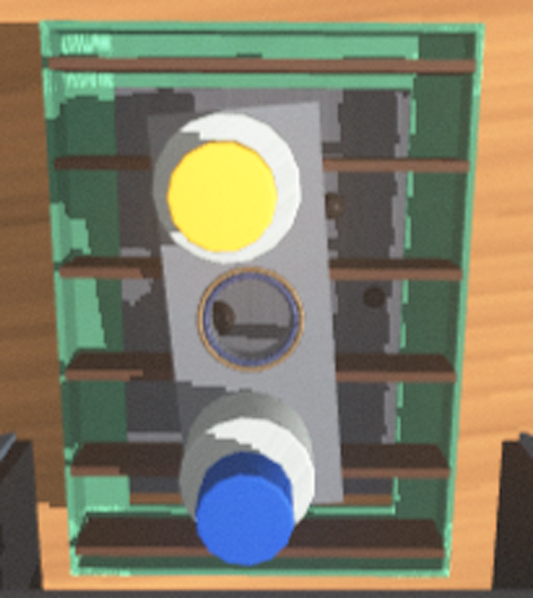

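The enlarged crop confirms it: the dark holed plate lies on the grate under the yellow knob (265,140) and the blue knob (274,261). The turquoise plate on the bench at (98,168) is the look-alike. I'll take the blue weight first.

```bash
python3 - <<'E'
from h import *
go(597.5,-353.5,98,174)
E
```

```text
t 2.7 pos [ 555.  -340.7  252.5] rot [ 1.7992e+02 -1.1000e-01  1.7392e+02] w 91.0
turn [ 0.08 -0.11 -0.08]  shift after turn [-43.6  -8.3 154.5] n 3 each [-14.53  -2.77  51.51]  shift w/o turn [-43.9  -8.5 154.4]
```

```bash
python3 -m creep '[[0,-22,-4,20,0,0,0],[0,-21.5,-4,20,0,0,0],[0,0,0,0,0,0,0],[0,0,0,0,0,0,0],[0,0,0,0,0,0,0]]'
python3 - <<'E'
from h import *
go(597.5,-353.5,98,174);snap('wrist','w2');go(597.5,-353.5,98,174)
E
```

```text
time_s: 3.32
ee_pos: [597.3, -352.2, 215.6]
ee_rot: [-180.0, 0.1, 174.0]
force: [0.1, -0.6, 0.3]
gripper_width: 91.5
t 3.33 pos [ 597.3 -352.2  215.6] rot [-1.7996e+02  1.0000e-01  1.7402e+02] w 91.5
turn [-0.04  0.1   0.02]  shift after turn [ -0.3  -1.3 117.6] n 2 each [-0.16 -0.65 58.78]  shift w/o turn [-1.000e-01 -1.200e+00  1.176e+02]
t 3.38 pos [ 597.3 -352.3  215.5] rot [-1.7996e+02  9.0000e-02  1.7401e+02] w 91.4
turn [-0.04  0.09  0.01]  shift after turn [ -0.3  -1.2 117.5] n 2 each [-0.15 -0.6  58.73]  shift w/o turn [-1.000e-01 -1.100e+00  1.175e+02]
```

View pics/w2.png

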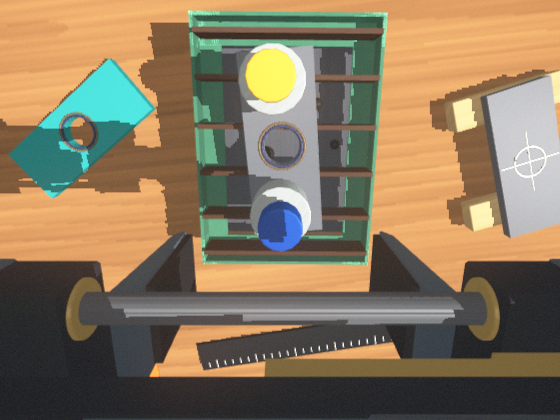

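The blue knob's top at (280,222) is laterally between the fingers. Going down to it and closing.

```bash
python3 -c "
from h import *
print(ray(load('w2'),280,221,153))"
python3 -m creep '[[0,0,-1,45,0,0,0],[0,0,0,45,0,0,0],[0,0,0,20,0,0,0],[0,0,0,8,0,0,0],[0,0,0,0,0,0,0]]'
python3 -m creep '[[0.6,0,0,0,0,0,0],[0.8,0,0,0,0,0,0],[1,0,0,0,0,0,0],[1,0,0,0,0,0,0],[1,0,0,0,0,0,0]]' 30
```

```text
[ 594.69566498 -353.48973893  153.        ]
time_s: 4.0
ee_pos: [597.6, -353.6, 96.6]
ee_rot: [-180.0, 0.0, 174.0]
force: [-0.8, 0.3, 0.1]
gripper_width: 91.5
time_s: 4.62
ee_pos: [597.5, -353.6, 96.0]
ee_rot: [-180.0, 0.0, 174.0]
force: [0.2, 0.0, 0.7]
gripper_width: 47.1
```

```bash
python3 -m creep '[[1,0,0,-20,0,0,0],[1,0,0,-45,0,0,0],[1,0,0,-45,0,0,0],[1,0,0,0,0,0,0]]'
python3 - <<'E'
from h import *
go(538.8,122.2,203,174);snap('wrist','w3')
E
```

```text
time_s: 5.12
ee_pos: [599.0, -354.3, 209.1]
ee_rot: [-179.8, 0.4, 174.0]
force: [0.0, -0.0, -5.3]
gripper_width: 47.2
t 5.12 pos [ 599.  -354.3  209.1] rot [-179.83    0.36  174.01] w 47.2
turn [-0.17  0.36  0.01]  shift after turn [109.7 467.6   6.1] n 9 each [12.19 51.96  0.68]  shift w/o turn [109.6 467.7   4.1]
```

View pics/w3.png

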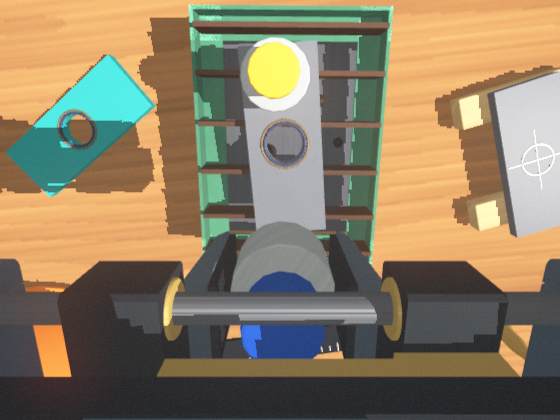

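The blue weight hangs in the jaws at (283,300), upright. Carrying it to the tray.

```bash
python3 -m creep '[[1,6,26,0,0,0,0],[1,12,52,0,0,0,0],[1,12,52,0,0,0,0],[1,12,52,0,0,0,0],[1,12,52,0,0,0,0]]'
python3 -m creep '[[1,12,52,0,0,0,0],[1,12,52,0,0,0,0],[1,12,52,0,0,0,0],[1,12,52,0,0,0,0],[1,8,26,0,0,0,0]]'
python3 -m creep '[[1,0,0,0,0,0,0],[1,0,0,0,0,0,0]]'
python3 - <<'E'
from h import *
go(538.8,122.2,13,174);snap('wrist','w4')
E
```

```text
time_s: 5.8
ee_pos: [565.9, -113.0, 202.3]
ee_rot: [179.9, -0.4, 174.0]
force: [0.4, 0.5, -6.0]
gripper_width: 46.9
time_s: 6.42
ee_pos: [534.4, 125.7, 202.5]
ee_rot: [-179.9, -0.4, 174.1]
force: [0.3, 0.3, -6.1]
gripper_width: 47.0
time_s: 6.68
ee_pos: [535.8, 122.8, 203.8]
ee_rot: [-179.9, -0.2, 174.0]
force: [0.8, 0.7, -5.3]
gripper_width: 47.3
t 6.67 pos [535.8 122.8 203.8] rot [-179.89   -0.22  174.02] w 47.3
turn [-0.11 -0.22  0.02]  shift after turn [ -3.   -0.3 190.8] n 4 each [-0.75 -0.07 47.71]  shift w/o turn [-3.700e+00  1.000e-01  1.908e+02]
```

View pics/w4.png

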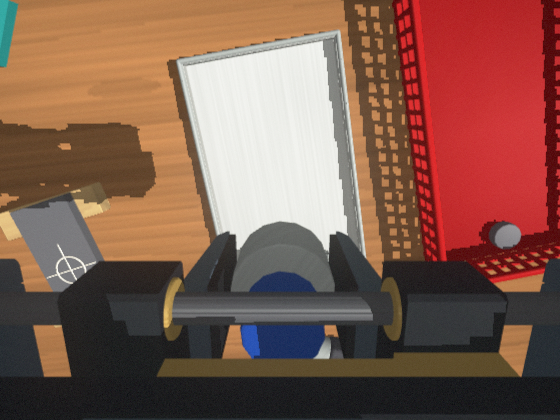

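The tray floor is clear under the weight and the tape is hidden behind it. Lowering.

```bash
python3 -m creep '[[1,-1,0,50,0,0,0],[1,-1,0,60,0,0,0],[1,-1,0,50,0,0,0],[1,0,0,20,0,0,0],[1,0,0,5,0,0,0]]'
python3 -m creep '[[1,0,0,1,0,0,0],[1,0,0,1,0,0,0],[1,0,0,1,0,0,0],[1,0,0,0,0,0,0]]'
```

```text
time_s: 7.35
ee_pos: [538.9, 121.8, 19.1]
ee_rot: [-179.9, -0.2, 173.9]
force: [-0.9, 0.7, -4.9]
gripper_width: 47.0
time_s: 7.85
ee_pos: [540.1, 123.3, 18.5]
ee_rot: [180.0, 0.1, 174.0]
force: [0.4, 0.0, -4.8]
gripper_width: 47.3
```

```bash
python3 -m creep '[[1,0,0,1,0,0,0],[1,0,0,1,0,0,0],[1,0,0,1,0,0,0],[1,0,0,0,0,0,0]]';python3 -m creep '[[1,0,0,1,0,0,0],[1,0,0,0,0,0,0],[1,0,0,0,0,0,0]]'
```

```text
time_s: 8.35
ee_pos: [539.9, 123.2, 14.8]
ee_rot: [-180.0, -0.0, 174.0]
force: [1.0, -0.5, -6.1]
gripper_width: 47.2
time_s: 8.72
ee_pos: [539.9, 123.2, 13.9]
ee_rot: [180.0, 0.0, 174.0]
force: [-0.3, 0.8, -5.3]
gripper_width: 47.5
```

```bash
python3 -m creep '[[1,0,0,1,0,0,0],[1,0,0,0,0,0,0],[1,0,0,0,0,0,0]]';python3 -m creep '[[1,0,0,1,0,0,0],[1,0,0,0,0,0,0],[1,0,0,0,0,0,0]]'
```

```text
time_s: 9.1
ee_pos: [539.9, 123.2, 12.9]
ee_rot: [180.0, 0.0, 174.0]
force: [0.5, -0.3, -4.8]
gripper_width: 47.1
time_s: 9.48
ee_pos: [540.1, 123.2, 12.0]
ee_rot: [180.0, 0.0, 174.0]
force: [-0.6, -0.1, -4.3]
gripper_width: 47.3
```

```bash
python3 -m creep '[[1,0,0,0.7,0,0,0],[1,0,0,0,0,0,0],[1,0,0,0,0,0,0]]';python3 -m creep '[[1,0,0,0.7,0,0,0],[1,0,0,0,0,0,0],[1,0,0,0,0,0,0]]'
```

```text
time_s: 9.85
ee_pos: [540.1, 123.2, 12.0]
ee_rot: [180.0, 0.0, 174.0]
force: [-2.0, -0.5, 5.7]
gripper_width: 47.2
time_s: 10.22
ee_pos: [540.1, 123.2, 12.0]
ee_rot: [180.0, 0.0, 174.0]
force: [-3.9, -1.1, 10.5]
gripper_width: 47.3
```

Floor contact at TCP 12.0, as computed. Releasing.

```bash
python3 -m creep '[[0.3,0,0,-0.8,0,0,0],[0,0,0,0,0,0,0],[0,0,0,0,0,0,0],[0,0,0,0,0,0,0],[0,0,0,-20,0,0,0]]';python3 -m creep '[[0,0,0,-60,0,0,0],[0,0,0,-60,0,0,0],[0,0,0,-60,0,0,0],[0,0,0,0,0,0,0]]'
python3 - <<'E'
from h import *
go(499.5,-350,217,174);snap('wrist','w5')
E
```

```text
time_s: 10.85
ee_pos: [538.7, 122.9, 30.1]
ee_rot: [-179.9, -0.2, 174.0]
force: [-0.5, 0.1, 0.2]
gripper_width: 90.5
time_s: 11.35
ee_pos: [542.9, 123.8, 216.7]
ee_rot: [179.8, 0.6, 174.0]
force: [-0.8, -0.1, -0.8]
gripper_width: 91.4
t 11.35 pos [542.9 123.8 216.7] rot [179.79   0.64 174.01] w 91.4
turn [0.21 0.64 0.01]  shift after turn [-6.400e+00 -4.757e+02 -3.000e-01] n 8 each [-8.000e-01 -5.947e+01 -3.000e-02]  shift w/o turn [  -6.3 -475.7   -1.9]
```

View pics/w5.png

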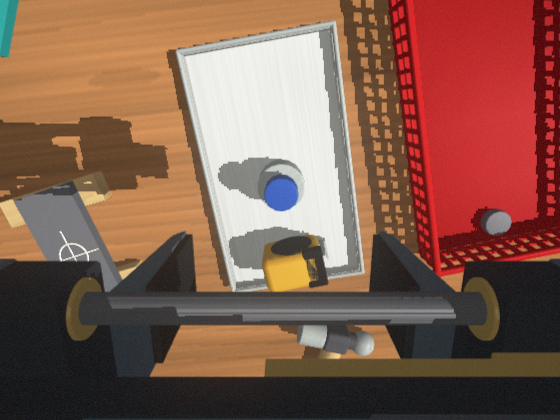

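The blue weight stands in the tray at (281,190), clear of the tape at (292,263). On to the yellow.

```bash
python3 -m creep '[[0,0,-30,0,0,0,0],[0,-1,-55,0,0,0,0],[0,-1,-55,0,0,0,0],[0,-1,-55,0,0,0,0],[0,-1,-55,0,0,0,0]]'
python3 -m creep '[[0,-1,-55,0,0,0,0],[0,-1,-55,0,0,0,0],[0,0,-55,0,0,0,0],[0,0,-45,0,0,0,0],[0,0,-16,0,0,0,0]]'
python3 -m creep '[[0,0,0,0,0,0,0],[0,0,0,0,0,0,0]]'
python3 - <<'E'
from h import *
go(499.5,-350,97,174);snap('wrist','w6')
E
```

```text
time_s: 12.02
ee_pos: [516.4, -127.2, 209.1]
ee_rot: [180.0, -0.2, 174.0]
force: [1.3, 0.1, 0.4]
gripper_width: 91.2
time_s: 12.65
ee_pos: [494.9, -352.5, 208.6]
ee_rot: [179.9, -0.2, 173.9]
force: [-0.5, 0.7, 0.0]
gripper_width: 91.0
time_s: 12.9
ee_pos: [496.2, -349.2, 210.7]
ee_rot: [179.9, -0.1, 174.1]
force: [0.7, 0.3, 1.1]
gripper_width: 91.2
t 12.9 pos [ 496.2 -349.2  210.7] rot [ 1.7991e+02 -7.0000e-02  1.7408e+02] w 91.2
turn [ 0.09 -0.07  0.08]  shift after turn [ -3.3  -0.4 113.7] n 2 each [-1.66 -0.21 56.85]  shift w/o turn [ -3.4  -0.6 113.7]
```

View pics/w6.png

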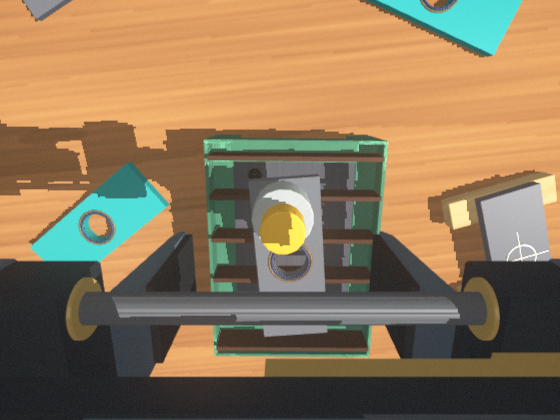

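The yellow knob at (282,227) is centred between the fingers. The plate hasn't moved.

```bash
python3 -m creep '[[0,-2,-0.5,45,0,0,0],[0,-1,0,45,0,0,0],[0,0,0,18,0,0,0],[0,0,0,6,0,0,0],[0,0,0,0,0,0,0]]'
python3 -m creep '[[0.6,0,0,0,0,0,0],[0.8,0,0,0,0,0,0],[1,0,0,0,0,0,0],[1,0,0,0,0,0,0],[1,0,0,0,0,0,0]]' 30
python3 -m creep '[[1,0,0,-20,0,0,0],[1,0,0,-45,0,0,0],[1,0,0,-45,0,0,0],[1,0,0,0,0,0,0],[1,0,0,0,0,0,0]]'
python3 - <<'E'
from h import *
go(459,117,205,174)
E
```

```text
time_s: 13.58
ee_pos: [499.7, -351.1, 97.9]
ee_rot: [-180.0, 0.0, 174.1]
force: [0.3, 0.3, 0.3]
gripper_width: 91.6
time_s: 14.2
ee_pos: [499.2, -350.8, 97.4]
ee_rot: [179.9, -0.0, 174.0]
force: [1.4, 3.3, 1.4]
gripper_width: 47.4
time_s: 14.82
ee_pos: [497.8, -350.9, 204.7]
ee_rot: [179.9, -0.2, 174.0]
force: [-2.1, 0.8, -7.0]
gripper_width: 46.8
t 14.82 pos [ 497.8 -350.9  204.7] rot [179.87  -0.24 174.01] w 46.8
turn [ 0.13 -0.24  0.01]  shift after turn [ 8.750e+01  4.612e+02 -3.000e-01] n 8 each [ 1.094e+01  5.765e+01 -4.000e-02]  shift w/o turn [ 87.5 461.2   1.2]
```

```bash
python3 -m creep '[[1,5,26,0,0,0,0],[1,10,52,0,0,0,0],[1,10,52,0,0,0,0],[1,10,52,0,0,0,0],[1,10,52,0,0,0,0]]'
python3 -m creep '[[1,10,52,0,0,0,0],[1,10,52,0,0,0,0],[1,10,52,0,0,0,0],[1,8,45,0,0,0,0],[1,4.5,26,0,0,0,0]]'
python3 -m creep '[[1,0,0,0,0,0,0],[1,0,0,0,0,0,0],[1,0,0,0,0,0,0]]'
python3 - <<'E'
from h import *
go(459,117,13.4,174);snap('wrist','w7')
E
```

```text
time_s: 15.45
ee_pos: [476.8, -112.3, 204.5]
ee_rot: [179.9, -0.3, 174.0]
force: [0.6, 0.6, -5.8]
gripper_width: 47.1
time_s: 16.08
ee_pos: [458.1, 117.6, 204.6]
ee_rot: [-179.9, -0.3, 174.1]
force: [0.6, -0.5, -6.2]
gripper_width: 47.1
time_s: 16.45
ee_pos: [459.9, 115.0, 206.5]
ee_rot: [-180.0, -0.1, 173.9]
force: [-0.3, 0.1, -5.3]
gripper_width: 47.3
t 16.45 pos [459.9 115.  206.5] rot [-1.7996e+02 -9.0000e-02  1.7394e+02] w 47.3
turn [-0.04 -0.09 -0.06]  shift after turn [  1.1   1.9 193.1] n 4 each [ 0.27  0.48 48.29]  shift w/o turn [  0.8   2.1 193.1]
```

View pics/w7.png

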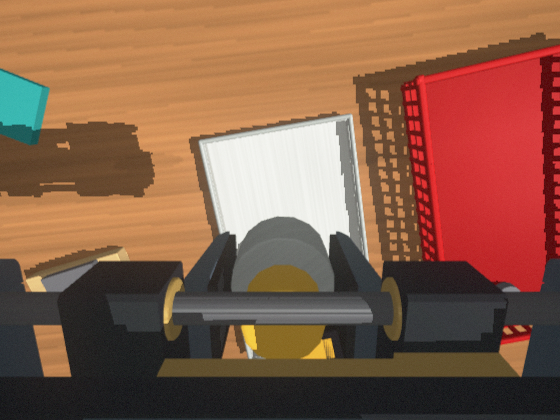

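The yellow weight hangs upright over the robot-side half of the tray. Lowering it.

```bash
python3 -m creep '[[1,0,2,50,0,0,0],[1,0,0,60,0,0,0],[1,0,0,50,0,0,0],[1,0,0,20,0,0,0],[1,0,0,6,0,0,0]]'
python3 -m creep '[[1,0,0,3,0,0,0],[1,0,0,0,0,0,0],[1,0,0,0,0,0,0]]'
```

```text
time_s: 17.12
ee_pos: [460.0, 117.2, 20.2]
ee_rot: [-180.0, -0.1, 173.9]
force: [-0.3, 0.1, -5.5]
gripper_width: 47.4
time_s: 17.5
ee_pos: [461.2, 118.1, 19.3]
ee_rot: [180.0, 0.1, 174.0]
force: [0.0, -0.0, -5.4]
gripper_width: 47.2
```

```bash
python3 -m creep '[[1,0,0,2.5,0,0,0],[1,0,0,2,0,0,0],[1,0,0,0,0,0,0],[1,0,0,0,0,0,0]]'; python3 -m creep '[[1,0,0,0.8,0,0,0],[1,0,0,0,0,0,0],[1,0,0,0,0,0,0]]'
```

```text
time_s: 18.0
ee_pos: [460.5, 118.0, 13.8]
ee_rot: [180.0, -0.0, 174.0]
force: [0.2, -0.6, -6.0]
gripper_width: 46.9
time_s: 18.38
ee_pos: [460.6, 118.0, 13.4]
ee_rot: [180.0, 0.0, 174.0]
force: [-1.1, -1.3, 1.2]
gripper_width: 47.0
```

```bash
python3 -m creep '[[0.3,0,0,0,0,0,0],[0,0,0,0,0,0,0],[0,0,0,0,0,0,0],[0,0,0,0,0,0,0],[0,0,0,-20,0,0,0]]';python3 -m creep '[[0,0,0,-60,0,0,0],[0,0,0,-60,0,0,0],[0,0,0,-60,0,0,0],[0,0,0,0,0,0,0]]'
python3 - <<'E'
from h import *
go(551,-347.5,217,178.5);snap('wrist','w8')
E
```

```text
time_s: 19.0
ee_pos: [459.3, 117.7, 32.2]
ee_rot: [-179.9, -0.2, 174.0]
force: [-0.1, -0.0, -0.1]
gripper_width: 91.0
time_s: 19.5
ee_pos: [463.4, 118.6, 218.0]
ee_rot: [179.8, 0.6, 174.0]
force: [0.5, -0.8, 0.5]
gripper_width: 91.1
t 19.5 pos [463.4 118.6 218. ] rot [179.78   0.62 174.01] w 91.1
turn [ 0.19  0.63 -4.49]  shift after turn [ -99.8 -463.7    1. ] n 8 each [-12.48 -57.96   0.12]  shift w/o turn [-135.8 -454.4    0.7]
```

View pics/w8.png

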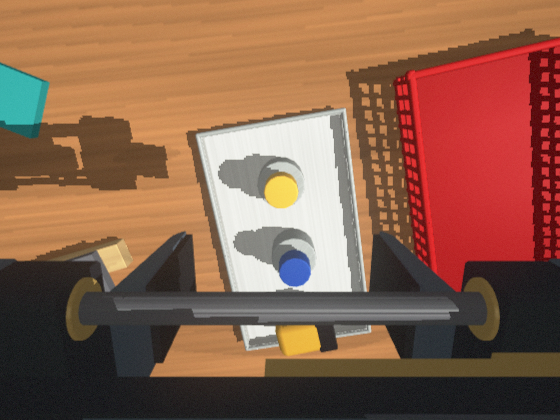

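Both weights stand in the tray, yellow at (281,185) and blue at (294,262), clear of the tape. Now the finished plate. I'll go over the grate, stopping 20 mm short in x so the camera sees it.

```bash
python3 -m creep '[[0,0,0,0,0,0,-4.5],[0,-12,-54,0,0,0,0],[0,-12,-54,0,0,0,0],[0,-12,-54,0,0,0,0],[0,-12,-54,0,0,0,0]]'
python3 -m creep '[[0,-12,-54,0,0,0,0],[0,-12,-54,0,0,0,0],[0,-12,-54,0,0,0,0],[0,-10,-54,0,0,0,0],[0,-5,-30,0,0,0,0]]'
python3 -m creep '[[0,0,0,0,0,0,0],[0,0,0,0,0,0,0],[0,0,0,0,0,0,0]]'
python3 - <<'E'
from h import *
go(551,-347.5,120,178.5);snap('wrist','w9')
E
```

```text
time_s: 20.18
ee_pos: [501.9, -100.7, 210.9]
ee_rot: [179.9, -0.2, 178.5]
force: [0.8, 0.1, -0.2]
gripper_width: 90.9
time_s: 20.8
ee_pos: [546.5, -348.7, 209.8]
ee_rot: [179.9, -0.2, 178.4]
force: [0.8, -0.1, 0.1]
gripper_width: 91.3
time_s: 21.18
ee_pos: [547.2, -345.0, 212.7]
ee_rot: [179.9, -0.0, 178.6]
force: [-0.1, 0.5, -0.3]
gripper_width: 91.2
t 21.18 pos [ 547.2 -345.   212.7] rot [ 1.7994e+02 -5.0000e-02  1.7859e+02] w 91.2
turn [ 0.06 -0.05  0.09]  shift after turn [-3.8 -2.4 92.7] n 2 each [-1.91 -1.2  46.33]  shift w/o turn [-3.9 -2.5 92.7]
```

View pics/w9.png

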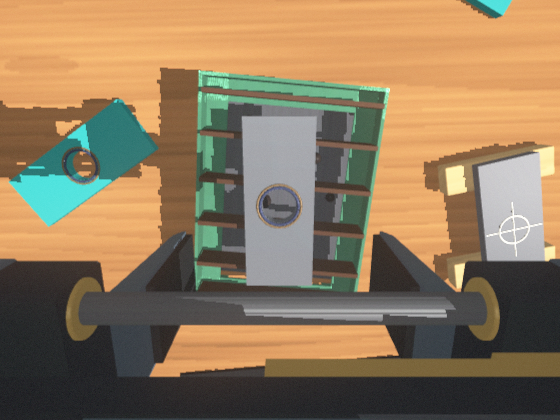

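```bash
python3 - <<'E'
from h import *
import fit as F
f=load('w9'); F.S=f
F.fit('plate',150,60,87,[(2,(242,117)),(3,(316,117)),(0,(313,286)),(1,(247,285)),(4,(278.5,206))],[],[550,-347,0])
F.fit('grate',220,160,67,[(2,(200,72)),(3,(388,90)),(3,(388,90))],[],[556,-343,-.1])
cv2.imwrite('pics/w9c.png',cv2.resize(cv2.imread('pics/w9.png')[60:310,180:400],None,fx=2.4,fy=2.4,interpolation=cv2.INTER_CUBIC))
E
```

```text
plate [ 551.7 -347.5] yaw -1.24 res [-0.6 -0.6  0.4 -0.8 -0.4 -0.  -0.1  1.2  0.8  0.8]
grate [ 558.3 -345.5] yaw -6.47 res [-2.7 -0.   0.5  0.1  0.5  0.1]
```

View pics/w9c.png

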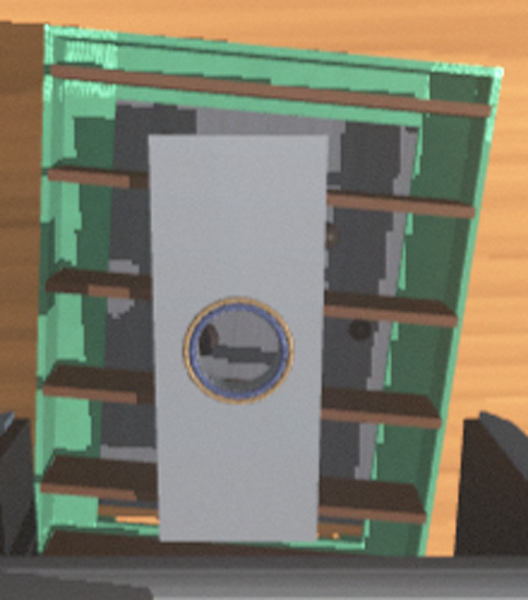

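The finished plate is bare on the grate with its hole at (278,206), nothing on it. Gripping it by its long sides with the tips just above the slats.

```bash
python3 -m creep '[[0,-2,-1.5,45,0,0,0],[0,-2,-1,40,0,0,0],[0,0,0,20,0,0,0],[0,0,0,0,0,0,0],[0,0,0,0,0,0,0]]'
python3 - <<'E'
from h import *
go(551.5,-347.5,77,178.6);snap('wrist','w10')
E
```

```text
time_s: 21.85
ee_pos: [552.1, -349.1, 109.4]
ee_rot: [-179.9, 0.1, 178.5]
force: [0.2, 0.5, -0.1]
gripper_width: 91.2
t 21.85 pos [ 552.1 -349.1  109.4] rot [-1.7994e+02  1.1000e-01  1.7855e+02] w 91.2
turn [-0.06  0.11 -0.05]  shift after turn [ 0.7  1.5 32.4] n 1 each [ 0.67  1.53 32.43]  shift w/o turn [ 0.7  1.6 32.4]
```

View pics/w10.png

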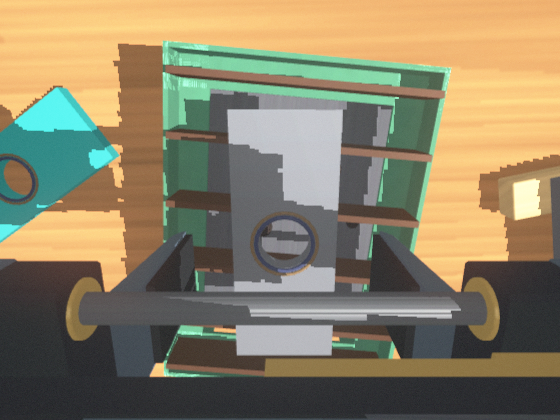

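```bash
python3 -m creep '[[0,0.5,1.6,20,0,0,0],[0,0,0,11,0,0,0],[0,0,0,0,0,0,0],[0,0,0,0,0,0,0],[0,0,0,0,0,0,0]]'
python3 -c "
from h import *
go(551.5,-347.5,77,178.6)"
```

```text
time_s: 22.52
ee_pos: [551.3, -347.8, 77.8]
ee_rot: [-180.0, 0.1, 178.5]
force: [-0.3, -0.4, 0.1]
gripper_width: 91.3
t 22.52 pos [ 551.3 -347.8   77.8] rot [-1.7996e+02  7.0000e-02  1.7851e+02] w 91.3
turn [-0.04  0.07 -0.09]  shift after turn [-0.2  0.3  0.8] n 1 each [-0.18  0.3   0.78]  shift w/o turn [-0.2  0.3  0.8]
```

```bash
python3 -m creep '[[0.3,0,0,0,0,0,0],[0.4,0,0,0,0,0,0],[1,0,0,0,0,0,0],[1,0,0,0,0,0,0],[1,0,0,0,0,0,0]]' 50
python3 -m creep '[[1,0,0,-2,0,0,0],[1,0,0,-3,0,0,0],[1,0,0,-5,0,0,0],[1,0,0,0,0,0,0]]'
```

```text
time_s: 23.15
ee_pos: [550.9, -347.6, 77.0]
ee_rot: [-180.0, 0.0, 178.5]
force: [0.2, -0.6, 0.2]
gripper_width: 59.9
time_s: 23.65
ee_pos: [551.1, -347.6, 87.4]
ee_rot: [-180.0, 0.0, 178.5]
force: [-0.3, -0.4, -7.6]
gripper_width: 59.8
```

```bash
python3 -m creep '[[1,0,0,-20,0,0,0],[1,0,0,-45,0,0,0],[1,0,0,-45,0,0,0],[1,0,0,0,0,0,0],[1,0,0,0,0,0,0]]'
python3 - <<'E'
from h import *
snap('wrist','w11');go(473.5,342.7,200,186.1)
E
```

```text
time_s: 24.28
ee_pos: [549.7, -346.7, 194.8]
ee_rot: [179.9, -0.2, 178.5]
force: [-0.9, -0.1, -8.3]
gripper_width: 59.4
t 24.32 pos [ 549.4 -346.5  193.9] rot [179.82  -0.28 178.51] w 59.7
turn [ 0.2  -0.26 -7.59]  shift after turn [  2.2 693.3  -6.1] n 12 each [ 0.19 57.78 -0.51]  shift w/o turn [ 93.8 687.   -3.5]
```

View pics/w11.png

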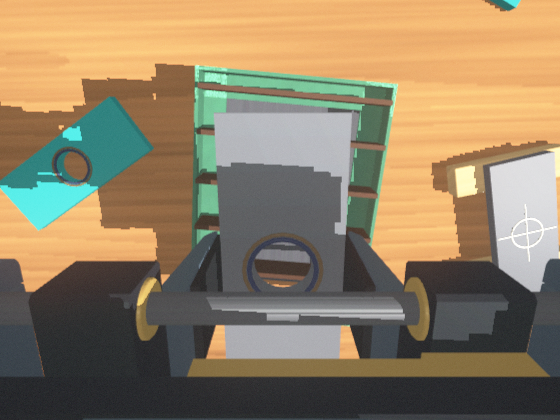

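The plate is held level, its hole at (283,268) between the pads. Carrying it to the basket, well above the weights in the tray.

```bash
python3 -m creep '[[1,0,0,0,0,0,-3.8],[1,0,0,0,0,0,-3.8],[1,0,25,0,0,0,0],[1,0,50,0,0,0,0],[1,0,52,0,0,0,0]]'
python3 -m creep '[[1,0,52,0,0,0,0],[1,0,52,0,0,0,0],[1,0,52,0,0,0,0],[1,0,52,0,0,0,0],[1,0,52,0,0,0,0]]'
python3 -m creep '[[1,1,52,0,0,0,0],[1,1,52,0,0,0,0],[1,0,52,0,0,0,0],[1,0,52,0,0,0,0],[1,0,48,0,0,0,0]]'
python3 -m creep '[[1,0,0,0,0,0,0],[1,0,0,0,0,0,0],[1,0,0,0,0,0,0]]'
python3 - <<'E'
from h import *
snap('wrist','w12');go(473.5,342.7,6.5,186.1)
E
```

```text
time_s: 24.95
ee_pos: [535.9, -219.6, 194.0]
ee_rot: [179.8, -0.2, -174.0]
force: [0.4, 0.1, -6.7]
gripper_width: 59.3
time_s: 25.58
ee_pos: [508.0, 38.9, 194.7]
ee_rot: [180.0, -0.2, -173.9]
force: [1.5, 1.0, -7.5]
gripper_width: 59.4
time_s: 26.2
ee_pos: [478.9, 292.8, 194.5]
ee_rot: [-179.9, -0.2, -173.9]
force: [1.3, -0.3, -6.0]
gripper_width: 59.5
time_s: 26.58
ee_pos: [480.2, 290.4, 196.2]
ee_rot: [-179.9, -0.1, -174.0]
force: [-0.0, 0.1, -8.1]
gripper_width: 59.6
t 26.62 pos [480.4 290.4 196.5] rot [-1.7997e+02 -6.0000e-02 -1.7397e+02] w 59.4
turn [-0.03 -0.06 -0.07]  shift after turn [  1.3  52.7 190. ] n 4 each [ 0.32 13.18 47.51]  shift w/o turn [  1.2  52.8 190. ]
```

View pics/w12.png

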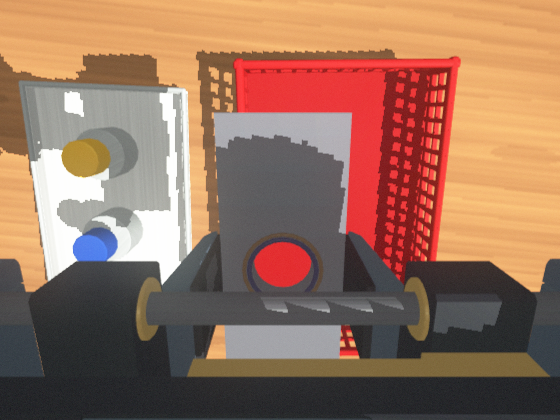

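The rim's near corners are at (239,64) and (458,62), and I'm 52 mm short in y. Checking the basket position from them before moving.

```bash
python3 -c "
from h import *
f=load('w12');a=ray(f,239,64,55);b=ray(f,458,62,55);print(a,b,(a+b)/2,(a+b)[:2]/2+140*np.array([np.cos(np.radians(6.1)),np.sin(np.radians(6.1))]))"
python3 -m creep '[[1,1,27,0,0,0,0],[1,0,26,0,0,0,0],[1,0,0,0,0,0,0],[1,0,0,0,0,0,0]]'
python3 -c "
from h import *
snap('wrist','w13');go(473.5,342.7,6.5,186.1)"
```

```text
[373.15154009 243.40581144  55.        ] [352.89506597 419.65487886  55.        ] [363.02330303 331.53034515  55.        ] [502.23061521 346.40731514]
time_s: 27.12
ee_pos: [473.9, 343.1, 196.9]
ee_rot: [-179.9, -0.0, -173.9]
force: [0.6, 0.0, -6.5]
gripper_width: 59.7
t 27.18 pos [473.9 343.1 197. ] rot [-1.7996e+02 -2.0000e-02 -1.7395e+02] w 59.5
turn [-0.04 -0.02 -0.05]  shift after turn [  0.4  -0.3 190.5] n 4 each [ 0.11 -0.09 47.62]  shift w/o turn [  0.4  -0.2 190.5]
```

View pics/w13.png

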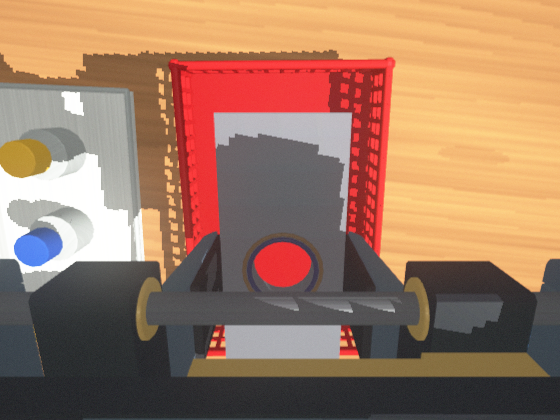

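The plate is centred over the basket floor (rim corners at (175,64) and (390,63)). Lowering.

```bash
python3 -m creep '[[1,0,0,45,0,0,0],[1,0,0,55,0,0,0],[1,0,0,50,0,0,0],[1,0,0,20,0,0,0],[1,0,0,8,0,0,0]]'
python3 -m creep '[[1,0,0,0,0,0,0],[1,0,0,0,0,0,0],[1,0,0,0,0,0,0]]'
```

```text
time_s: 27.8
ee_pos: [473.6, 343.1, 17.9]
ee_rot: [-179.9, -0.1, -173.9]
force: [-0.3, -0.2, -7.0]
gripper_width: 60.0
time_s: 28.18
ee_pos: [474.5, 344.7, 20.3]
ee_rot: [179.9, 0.1, -173.9]
force: [0.9, -0.5, -7.1]
gripper_width: 59.6
```

```bash
python3 -m creep '[[1,0,-1,5,0,0,0],[1,0,-1,4,0,0,0],[1,0,0,2,0,0,0],[1,0,0,0,0,0,0],[1,0,0,0,0,0,0]]'
python3 -m creep '[[1,0,0,1.2,0,0,0],[1,0,0,0,0,0,0],[1,0,0,0,0,0,0]]'
```

```text
time_s: 28.8
ee_pos: [474.1, 342.4, 8.1]
ee_rot: [180.0, 0.0, -173.9]
force: [-0.1, -0.3, -6.7]
gripper_width: 59.8
time_s: 29.18
ee_pos: [474.0, 342.3, 6.9]
ee_rot: [180.0, 0.0, -173.9]
force: [-0.3, 0.2, -6.7]
gripper_width: 59.5
```

```bash
python3 -m creep '[[1,0,0,0.8,0,0,0],[1,0,0,0,0,0,0],[1,0,0,0,0,0,0]]'
python3 -m creep '[[1,0,0,0.6,0,0,0],[1,0,0,0,0,0,0],[1,0,0,0,0,0,0]]'
```

```text
time_s: 29.55
ee_pos: [474.0, 342.3, 6.0]
ee_rot: [180.0, -0.0, -173.9]
force: [-0.4, -0.2, -7.0]
gripper_width: 59.5
time_s: 29.92
ee_pos: [474.0, 342.3, 6.0]
ee_rot: [180.0, 0.0, -173.9]
force: [-2.1, -0.8, 1.4]
gripper_width: 59.3
```

Floor contact. Releasing and rising.

```bash
python3 -m creep '[[0.2,0,0,0,0,0,0],[0.1,0,0,0,0,0,0],[0,0,0,0,0,0,0],[0,0,0,0,0,0,0],[0,0,0,-15,0,0,0]]' 30
python3 -m creep '[[0,0,0,-60,0,0,0],[0,0,0,-60,0,0,0],[0,0,0,-60,0,0,0],[0,0,0,0,0,0,0]]'
python3 -c "
from h import *
snap('wrist','w14');go(580,-108,200,192.9)"
```

```text
time_s: 30.55
ee_pos: [473.3, 341.8, 20.0]
ee_rot: [-179.9, -0.1, -173.9]
force: [-0.1, 0.0, -0.1]
gripper_width: 91.0
time_s: 31.05
ee_pos: [476.6, 344.1, 207.4]
ee_rot: [179.6, 0.7, -173.9]
force: [0.6, 0.5, 0.4]
gripper_width: 91.1
t 31.1 pos [475. 343. 204.] rot [ 179.81    0.34 -173.89] w 90.8
turn [ 0.17  0.35 -6.79]  shift after turn [  -1.6 -463.     4. ] n 8 each [ -0.2  -57.88   0.5 ]  shift w/o turn [ -56.3 -459.6    2.8]
```

View pics/w14.png

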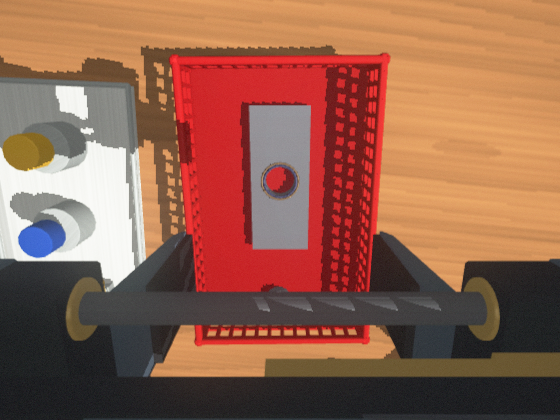

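The plate lies flat in the basket at (279,177), and the slug is still at (276,290). On to the blank.

```bash
python3 -m creep '[[0,0,0,0,0,0,-3.4],[0,0,0,0,0,0,-3.4],[0,0,-30,0,0,0,0],[0,-2,-54,0,0,0,0],[0,-2,-54,0,0,0,0]]'
python3 -m creep '[[0,-2,-54,0,0,0,0],[0,-2,-54,0,0,0,0],[0,-2,-54,0,0,0,0],[0,-2,-54,0,0,0,0],[0,0,-54,0,0,0,0]]'
python3 -m creep '[[0,0,-40,0,0,0,0],[0,0,-16,0,0,0,0],[0,0,0,0,0,0,0],[0,0,0,0,0,0,0],[0,0,0,0,0,0,0]]'
python3 -c "
from h import *
snap('wrist','w15');go(596.4,-107.5,100,192.9)"
```

```text
time_s: 31.72
ee_pos: [507.9, 207.1, 198.8]
ee_rot: [-180.0, -0.2, -167.0]
force: [-0.2, 0.5, 0.1]
gripper_width: 91.2
time_s: 32.35
ee_pos: [576.1, -54.3, 198.8]
ee_rot: [179.9, -0.2, -167.1]
force: [1.0, -0.1, 0.9]
gripper_width: 91.3
time_s: 32.98
ee_pos: [589.2, -105.9, 200.5]
ee_rot: [180.0, -0.0, -167.0]
force: [0.7, 0.1, -0.1]
gripper_width: 91.1
t 33.02 pos [ 589.2 -106.1  200.6] rot [ 179.98    0.   -167.  ] w 91.3
turn [0.02 0.   0.1 ]  shift after turn [ -6.7  -3.  100.6] n 2 each [-3.33 -1.5  50.28]  shift w/o turn [ -6.6  -3.1 100.6]
```

View pics/w15.png

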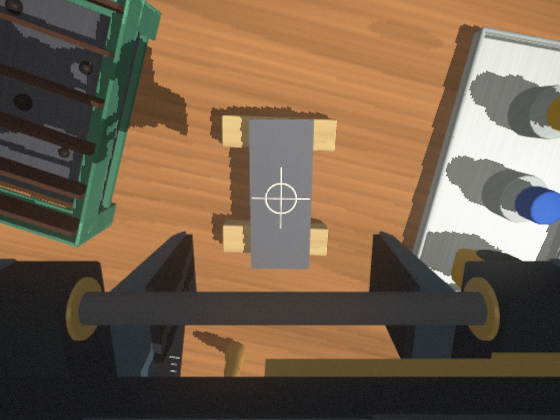

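```bash
python3 -c "
from h import *
import fit as F
f=load('w15');F.S=f
F.fit('blank',150,60,32,[(2,(249,121)),(3,(313,121)),(0,(309,268.5)),(1,(251,268)),(4,(281,199)),(4,(281,199))],[],[595,-107,.2])"
python3 -m creep '[[0,-3,-1.5,45,0,0,0],[0,-3,-1,40,0,0,0],[0,0,0,15,0,0,0],[0,0,0,0,0,0,0],[0,0,0,0,0,0,0]]'
python3 -c "
from h import *
snap('wrist','w16');go(596.4,-107.5,22,192.9)"
```

```text
blank [ 597.8 -105.6] yaw 12.57 res [-0.4 -1.4  0.9 -0.9  0.2  1.4  0.1  1.5 -0.3  0.1 -0.3  0.1]
time_s: 33.65
ee_pos: [597.0, -108.5, 102.2]
ee_rot: [-179.9, 0.2, -167.1]
force: [-0.5, 0.0, -0.2]
gripper_width: 91.4
t 33.7 pos [ 597.  -108.6  102.3] rot [-179.92    0.19 -167.08] w 91.3
turn [-0.08  0.19  0.02]  shift after turn [ 0.4  1.2 80.3] n 2 each [ 0.18  0.58 40.16]  shift w/o turn [ 0.6  1.3 80.3]
```

View pics/w16.png

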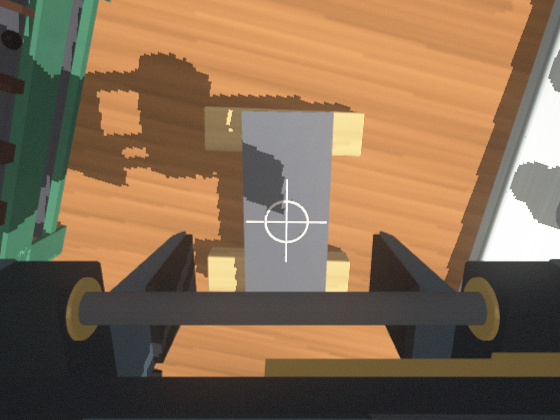

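```bash
python3 -c "
from h import *
print(ray(load('w16'),287,222,32),ray(load('w15'),281,199,32))
go(597.4,-105.7,22,192.7)"
```

```text
[ 597.05470362 -105.39976134   32.        ] [ 597.62247704 -105.3071221    32.        ]
t 33.7 pos [ 597.  -108.6  102.3] rot [-179.92    0.19 -167.08] w 91.3
turn [-0.08  0.19  0.22]  shift after turn [-1.   2.7 80.3] n 2 each [-0.51  1.35 40.16]  shift w/o turn [-0.8  2.8 80.3]
```

```bash
python3 -m creep '[[0,-0.5,2,40,0,0,0],[0,0,0.8,28,0,0,0],[0,0,0,8,0,0,0],[0,0,0,0,0,0,0],[0,0,0,0,0,0,0]]'
python3 -c "
from h import *
go(597.4,-105.7,22,192.7)"
```

```text
time_s: 34.33
ee_pos: [596.9, -105.9, 26.0]
ee_rot: [-179.9, 0.2, -167.1]
force: [-0.2, 0.6, 0.2]
gripper_width: 91.1
t 34.33 pos [ 596.9 -105.9   26. ] rot [-1.7993e+02  1.6000e-01 -1.6709e+02] w 91.1
turn [-0.07  0.16  0.21]  shift after turn [-0.5  0.   4. ] n 1 each [-0.55  0.05  4.04]  shift w/o turn [-0.5  0.1  4. ]
```

```bash
python3 -m creep '[[0,-0.5,0,3,0,0,0.2],[0,0,0,0,0,0,0],[0,0,0,0,0,0,0]]'
python3 -m creep '[[0.3,0,0,0,0,0,0],[0.4,0,0,0,0,0,0],[1,0,0,0,0,0,0],[1,0,0,0,0,0,0],[1,0,0,0,0,0,0]]' 50
python3 -m creep '[[1,0,0,-2,0,0,0],[1,0,0,-3,0,0,0],[1,0,0,-5,0,0,0],[1,0,0,0,0,0,0]]'
```

```text
time_s: 34.7
ee_pos: [596.2, -105.5, 21.6]
ee_rot: [-180.0, 0.0, -167.3]
force: [0.0, 0.0, 0.1]
gripper_width: 91.3
time_s: 35.33
ee_pos: [596.3, -105.6, 21.4]
ee_rot: [-180.0, 0.0, -167.3]
force: [0.4, -0.5, -0.1]
gripper_width: 59.5
time_s: 35.83
ee_pos: [596.4, -105.4, 31.8]
ee_rot: [-180.0, 0.0, -167.3]
force: [0.3, -0.9, -8.5]
gripper_width: 59.6
```

```bash
python3 -m creep '[[1,0,0,-25,0,0,0],[1,0,0,-50,0,0,0],[1,0,0,-50,0,0,0],[1,0,0,-40,0,0,0],[1,0,0,0,0,0,0]]'
python3 -m creep '[[1,0,0,0,0,0,9.5],[1,0,0,0,0,0,9.4],[1,0,0,0,0,0,0],[1,0,0,0,0,0,0]]'
python3 -c "
from h import *
go(555.8,-343.8,200,173.8)"
```

```text
time_s: 36.45
ee_pos: [598.2, -105.8, 199.9]
ee_rot: [-179.8, 0.4, -167.3]
force: [-0.1, -0.4, -9.5]
gripper_width: 59.1
time_s: 36.95
ee_pos: [595.4, -105.3, 194.7]
ee_rot: [180.0, -0.2, 173.9]
force: [-0.3, 0.1, -7.5]
gripper_width: 59.8
t 36.95 pos [ 595.4 -105.3  194.7] rot [ 1.7998e+02 -1.6000e-01  1.7395e+02] w 59.8
turn [ 0.02 -0.16  0.15]  shift after turn [  13.6 -241.4   -5.3] n 5 each [  2.73 -48.28  -1.05]  shift w/o turn [  14.3 -241.3   -5.3]
```

```bash
python3 -m creep '[[1,2,-30,0,0,0,0],[1,3,-50,0,0,0,0],[1,3,-50,0,0,0,0],[1,3,-50,0,0,0,0],[1,3,-40,0,0,0,0]]'
python3 -m creep '[[1,0,-21,0,0,0,0],[1,0,0,0,0,0,0],[1,0,0,0,0,0,0],[1,0,0,0,0,0,0]]'
python3 -c "
from h import *
snap('wrist','w17');snap('scene','s17');snap('side','d17');go(555.8,-343.8,200,173.8)"
```

```text
time_s: 37.58
ee_pos: [557.8, -324.6, 195.6]
ee_rot: [180.0, -0.0, 173.9]
force: [0.1, -0.1, -7.6]
gripper_width: 59.5
time_s: 38.08
ee_pos: [556.6, -342.2, 196.4]
ee_rot: [180.0, -0.0, 173.9]
force: [-0.1, 0.0, -8.3]
gripper_width: 59.6
t 38.23 pos [ 556.6 -342.7  196.6] rot [1.7999e+02 1.0000e-02 1.7389e+02] w 59.4
turn [0.01 0.01 0.09]  shift after turn [ 0.6 -1.2 -3.4] n 1 each [ 0.63 -1.17 -3.42]  shift w/o turn [ 0.6 -1.2 -3.4]
```

View pics/w17.png

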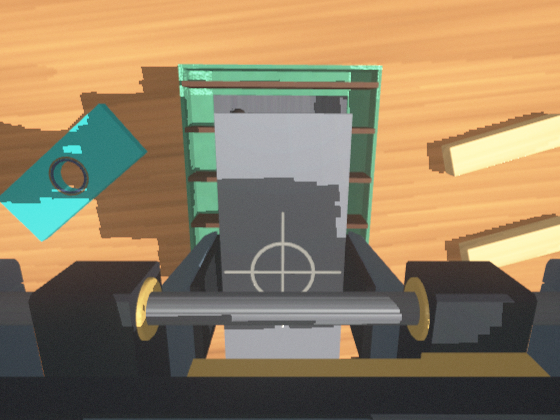

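View pics/d17.png

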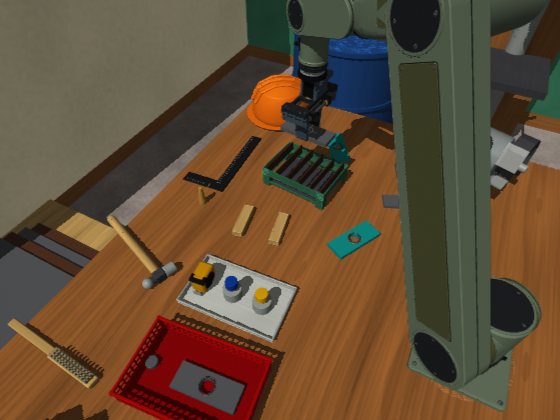

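```bash
python3 -c "
from h import *
f=load('w17');a=ray(f,180,66,67);b=ray(f,382,66,67);print(a,b,np.linalg.norm(a-b),np.degrees(np.arctan2(*(b-a)[:2])))
d=np.array([np.cos(np.radians(-6.1)),np.sin(np.radians(-6.1))]);print((a+b)[:2]/2+110*d)
cv2.imwrite('pics/d17c.png',cv2.resize(cv2.imread('pics/d17.png')[120:220,230:380],None,fx=5,fy=5,interpolation=cv2.INTER_CUBIC))
cv2.imwrite('pics/s17c.png',cv2.resize(cv2.imread('pics/s17.png')[150:260,130:270],None,fx=5,fy=5,interpolation=cv2.INTER_CUBIC))
"
```

```text
[ 440.4738914  -410.01313225   67.        ] [ 457.09043357 -253.13045635   67.        ] 157.76020876178654 6.046055199689986
[ 558.15933634 -343.26084215]
```

View pics/d17c.png

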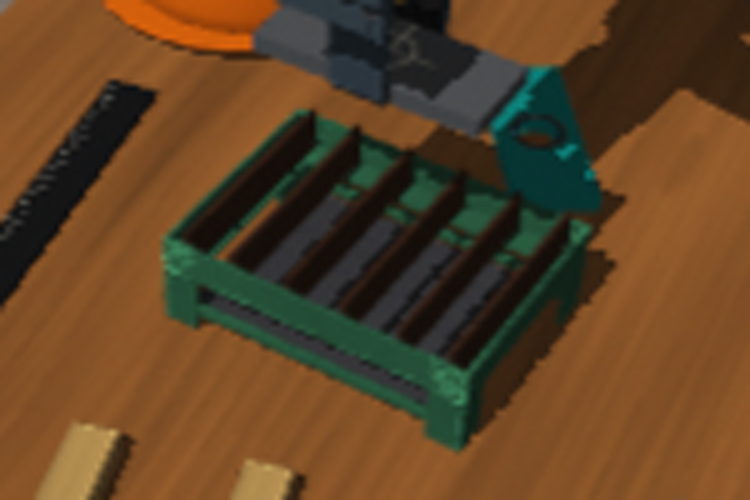

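View pics/s17c.png

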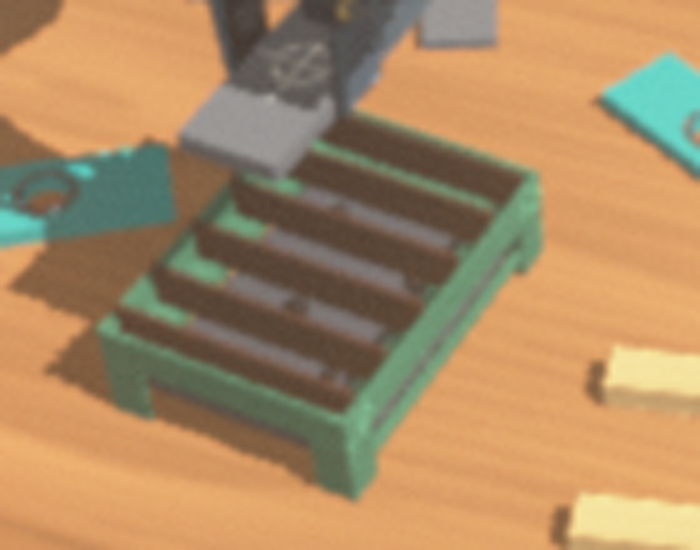

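The empty grate is square to the blank, with its near edge from (180,66) to (382,66). Its centre comes to about (557,-343.5). Lowering.

```bash
python3 -m creep '[[1,0.6,-0.8,40,0,0,0],[1,0,0,40,0,0,0],[1,0,0,15,0,0,0],[1,0,0,6,0,0,0],[1,0,0,0,0,0,0]]'
python3 -m creep '[[1,0,0,0,0,0,0],[1,0,0,0,0,0,0]]'
python3 -c "
from h import *
go(556,-343.5,76.4,173.85)"
```

```text
time_s: 38.85
ee_pos: [556.4, -344.7, 96.6]
ee_rot: [-179.9, 0.1, 173.8]
force: [0.2, 0.1, -7.5]
gripper_width: 59.4
time_s: 39.1
ee_pos: [556.1, -344.6, 96.6]
ee_rot: [-179.9, 0.1, 173.8]
force: [-0.4, 0.1, -7.4]
gripper_width: 59.5
t 39.1 pos [ 556.1 -344.6   96.6] rot [-1.7995e+02  1.1000e-01  1.7381e+02] w 59.5
turn [-0.05  0.11 -0.04]  shift after turn [ 0.2  1.1 20.2] n 1 each [ 0.23  1.11 20.24]  shift w/o turn [ 0.3  1.1 20.2]
```

```bash
python3 -m creep '[[1,0,0.5,8,0,0,0],[1,0,0,6,0,0,0],[1,0,0,3,0,0,0],[1,0,0,0,0,0,0],[1,0,0,0,0,0,0]]'
python3 -m creep '[[1,0,0,1.2,0,0,0],[1,0,0,0,0,0,0],[1,0,0,0,0,0,0]]'
```

```text
time_s: 39.72
ee_pos: [555.8, -343.9, 78.5]
ee_rot: [-180.0, 0.0, 173.8]
force: [-0.8, -0.1, -8.5]
gripper_width: 59.9
time_s: 40.1
ee_pos: [555.6, -343.8, 77.3]
ee_rot: [180.0, 0.0, 173.8]
force: [1.2, 0.6, -7.8]
gripper_width: 59.7
```

```bash
python3 -m creep '[[1,0,0,0.8,0,0,0],[1,0,0,0,0,0,0],[1,0,0,0,0,0,0]]'
python3 -m creep '[[1,0,0,0.6,0,0,0],[1,0,0,0,0,0,0],[1,0,0,0,0,0,0]]'
```

```text
time_s: 40.48
ee_pos: [555.7, -343.8, 76.5]
ee_rot: [180.0, 0.0, 173.8]
force: [-0.2, -0.1, -8.3]
gripper_width: 59.5
time_s: 40.85
ee_pos: [555.7, -343.8, 76.4]
ee_rot: [-180.0, 0.0, 173.8]
force: [-1.2, 1.2, -1.7]
gripper_width: 59.8
```

```bash
python3 -m creep '[[0.2,0,0,0,0,0,0],[0.1,0,0,0,0,0,0],[0,0,0,0,0,0,0],[0,0,0,0,0,0,0],[0,0,0,-15,0,0,0]]' 30
python3 -m creep '[[0,8,0,-50,0,0,0],[0,8,0,-50,0,0,0],[0,8,0,-30,0,0,0],[0,0,0,0,0,0,0],[0,0,0,0,0,0,0]]'
python3 -c "
from h import *
snap('wrist','w18');go(540,122,200,174)"
```

```text
time_s: 41.48
ee_pos: [554.9, -343.3, 90.2]
ee_rot: [179.9, -0.1, 173.8]
force: [0.3, -0.2, -0.0]
gripper_width: 91.4
time_s: 42.1
ee_pos: [531.5, -340.9, 220.2]
ee_rot: [180.0, -0.1, 173.8]
force: [-0.0, 0.6, -1.1]
gripper_width: 91.5
t 42.15 pos [ 531.3 -340.8  219.4] rot [ 1.7992e+02 -1.3000e-01  1.7381e+02] w 91.0
turn [ 0.08 -0.13 -0.19]  shift after turn [ 39.7 461.1  19.4] n 8 each [ 4.96 57.64  2.42]  shift w/o turn [ 41.2 461.   20.1]
```

View pics/w18.png

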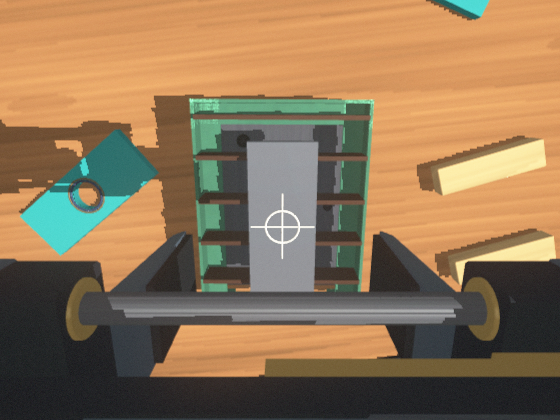

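```bash
python3 -c "
from h import *
f=load('w18');a=ray(f,190,100,67);b=ray(f,373,101,67);d=np.array([np.cos(np.radians(-6.1)),np.sin(np.radians(-6.1))]);print((a+b)[:2]/2+110*d, ray(f,282.5,227,87), (ray(f,247,142,87)+ray(f,318,142,87))[:2]/2+75*d)"
```

```text
[ 558.03811483 -344.06509812] [ 556.56326571 -343.23675323   87.        ] [ 556.76957619 -343.18865856]
```

The blank lies square on the grate within about 1.5 mm of centre, with the chalk at (282,227) unobstructed. Fetching the blue weight.

```bash
python3 -m creep '[[0,4,30,0,0,0,0],[0,5,54,0,0,0,0],[0,5,54,0,0,0,0],[0,5,54,0,0,0,0],[0,5,54,0,0,0,0]]'
python3 -m creep '[[0,5,54,0,0,0,0],[0,5,54,0,0,0,0],[0,4,54,0,0,0,0],[0,1,38,0,0,0,0],[0,0,16,0,0,0,0]]'
python3 -m creep '[[0,0,0,0,0,0,0],[0,0,0,0,0,0,0],[0,0,0,0,0,0,0]]'
python3 -c "
from h import *
snap('wrist','w19');go(540.1,123.2,12.5,174)"
```

```text
time_s: 42.78
ee_pos: [533.8, -92.1, 219.1]
ee_rot: [180.0, -0.2, 173.8]
force: [0.3, -0.2, -0.3]
gripper_width: 91.2
time_s: 43.4
ee_pos: [542.2, 124.2, 219.2]
ee_rot: [-180.0, -0.2, 174.0]
force: [0.9, -0.1, -0.5]
gripper_width: 91.7
time_s: 43.78
ee_pos: [542.8, 121.0, 220.8]
ee_rot: [-180.0, -0.0, 173.7]
force: [-0.1, -0.1, -0.2]
gripper_width: 91.2
t 43.83 pos [542.8 121.2 220.9] rot [-179.99    0.    173.72] w 91.0
turn [-0.01  0.   -0.28]  shift after turn [  2.9   1.7 208.4] n 4 each [ 0.73  0.43 52.1 ]  shift w/o turn [  2.9   1.7 208.4]
```

View pics/w19.png

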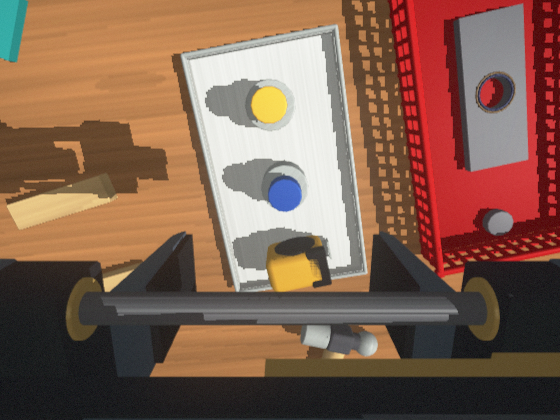

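```bash
python3 -m creep '[[0,2,1,50,0,0,0],[0,1,0.7,55,0,0,0],[0,0,0,55,0,0,0],[0,0,0,25,0,0,0],[0,0,0,10,0,0,0]]'
python3 -m creep '[[0,0,0,0,0,0,0],[0,0,0,0,0,0,0],[0,0,0,0,0,0,0]]'
python3 -c "
from h import *
go(540.1,123.2,12.5,174)"
```

```text
time_s: 44.45
ee_pos: [539.2, 123.5, 24.5]
ee_rot: [-180.0, -0.1, 173.8]
force: [0.8, -0.8, -0.3]
gripper_width: 91.4
time_s: 44.82
ee_pos: [540.9, 124.5, 27.1]
ee_rot: [179.9, 0.1, 173.8]
force: [-0.7, -0.1, -0.4]
gripper_width: 91.2
t 44.83 pos [540.9 124.5  27.1] rot [1.7995e+02 1.4000e-01 1.7381e+02] w 91.2
turn [ 0.05  0.14 -0.19]  shift after turn [ 0.6 -1.4 14.6] n 1 each [ 0.62 -1.37 14.6 ]  shift w/o turn [ 0.7 -1.4 14.6]
```

```bash
python3 -m creep '[[0,0.6,-1,8,0,0,0],[0,0,0,5,0,0,0],[0,0,0,0,0,0,0],[0,0,0,0,0,0,0]]'
python3 -m creep '[[0.6,0,0,0,0,0,0],[0.8,0,0,0,0,0,0],[1,0,0,0,0,0,0],[1,0,0,0,0,0,0],[1,0,0,0,0,0,0]]' 30
python3 -m creep '[[1,0,0,-5,0,0,0],[1,0,0,-40,0,0,0],[1,0,0,-60,0,0,0],[1,0,0,-60,0,0,0],[1,0,0,-30,0,0,0]]'
python3 -m creep '[[1,0,0,0,0,0,0],[1,0,0,0,0,0,0]]'
python3 -c "
from h import *
go(606.3,-348.6,205,174)"
```

```text
time_s: 45.32
ee_pos: [539.3, 123.5, 12.8]
ee_rot: [180.0, -0.0, 173.8]
force: [-0.1, -0.6, -0.2]
gripper_width: 90.8
time_s: 45.95
ee_pos: [539.3, 123.4, 12.9]
ee_rot: [-180.0, 0.0, 173.8]
force: [0.3, -0.4, 0.0]
gripper_width: 46.8
time_s: 46.58
ee_pos: [539.9, 123.6, 211.1]
ee_rot: [179.9, 0.2, 173.8]
force: [-0.1, 0.1, -5.9]
gripper_width: 47.2
time_s: 46.82
ee_pos: [537.7, 123.1, 205.5]
ee_rot: [-179.9, -0.3, 173.8]
force: [-0.8, -0.9, -5.5]
gripper_width: 46.9
t 46.83 pos [537.7 123.1 205.5] rot [-179.92   -0.26  173.81] w 46.9
turn [-0.07 -0.26 -0.19]  shift after turn [-117.5 -461.9    0.5] n 8 each [-14.69 -57.74   0.07]  shift w/o turn [-119.1 -461.5    0.6]
```

```bash
python3 -m creep '[[1,-7,-28,0,0,0,0],[1,-13,-52,0,0,0,0],[1,-13,-52,0,0,0,0],[1,-13,-52,0,0,0,0],[1,-13,-52,0,0,0,0]]'
python3 -m creep '[[1,-13,-52,0,0,0,0],[1,-13,-52,0,0,0,0],[1,-13,-52,0,0,0,0],[1,-13,-44,0,0,0,0],[1,-6.5,-24,0,0,0,0]]'
python3 -m creep '[[1,0,0,0,0,0,0],[1,0,0,0,0,0,0],[1,0,0,0,0,0,0]]'
python3 -c "
from h import *
snap('wrist','w20');go(606,-348.6,97,174)"
```

```text
time_s: 47.45
ee_pos: [571.2, -119.0, 204.7]
ee_rot: [179.9, -0.3, 173.8]
force: [1.1, 0.0, -5.7]
gripper_width: 47.0
time_s: 48.08
ee_pos: [605.3, -348.7, 203.4]
ee_rot: [179.9, -0.3, 173.7]
force: [0.0, -0.2, -4.9]
gripper_width: 46.8
time_s: 48.45
ee_pos: [606.3, -345.3, 206.9]
ee_rot: [179.9, -0.1, 173.9]
force: [0.1, 0.2, -5.1]
gripper_width: 47.2
t 48.5 pos [ 606.4 -345.4  207.4] rot [ 1.7996e+02 -5.0000e-02  1.7388e+02] w 47.2
turn [ 0.04 -0.05 -0.12]  shift after turn [ 1.000e-01 -3.200e+00  1.104e+02] n 2 each [ 5.000e-02 -1.610e+00  5.519e+01]  shift w/o turn [ -0.   -3.3 110.4]
```

View pics/w20.png

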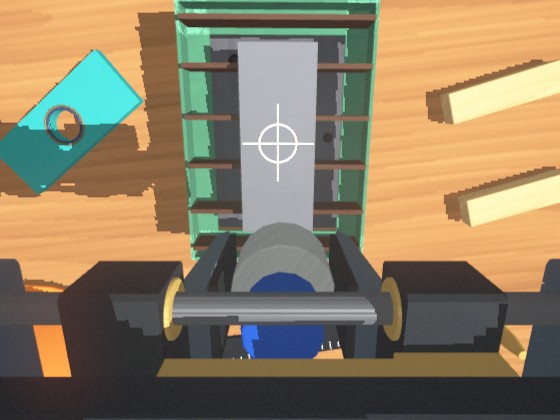

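The chalk circle at (278,143) stays clear, and the weight is 3 mm off in y. Correcting and lowering to just above contact.

```bash
python3 -m creep '[[1,0,-2,40,0,0,0],[1,0,-1,40,0,0,0],[1,0,0,15,0,0,0],[1,0,0,4,0,0,0],[1,0,0,0,0,0,0]]'
python3 -m creep '[[1,0,0,0,0,0,0],[1,0,0,0,0,0,0]]'
python3 -c "
from h import *
go(606,-348.6,97,174)"
```

```text
time_s: 49.12
ee_pos: [607.1, -349.9, 110.4]
ee_rot: [-179.9, 0.1, 173.8]
force: [-0.7, 1.2, -5.2]
gripper_width: 47.4
time_s: 49.38
ee_pos: [606.7, -349.9, 110.1]
ee_rot: [-180.0, 0.1, 173.8]
force: [-1.1, 0.3, -5.6]
gripper_width: 47.3
t 49.38 pos [ 606.7 -349.9  110.1] rot [-1.7995e+02  1.1000e-01  1.7381e+02] w 47.3
turn [-0.05  0.11 -0.19]  shift after turn [ 0.8  1.2 13.1] n 1 each [ 0.83  1.2  13.09]  shift w/o turn [ 0.9  1.2 13.1]
```

```bash
python3 -m creep '[[1,0.5,1,5,0,0,0],[1,0,0,4,0,0,0],[1,0,0,2,0,0,0],[1,0,0,0,0,0,0],[1,0,0,0,0,0,0]]'
python3 -m creep '[[1,0,0,1,0,0,0],[1,0,0,0,0,0,0],[1,0,0,0,0,0,0]]'
```

```text
time_s: 50.0
ee_pos: [605.9, -348.6, 97.9]
ee_rot: [180.0, 0.0, 173.8]
force: [0.1, -0.1, -4.6]
gripper_width: 46.9
time_s: 50.38
ee_pos: [605.9, -348.6, 96.9]
ee_rot: [-180.0, 0.0, 173.8]
force: [-0.4, 0.6, -5.0]
gripper_width: 47.0
```

```bash
python3 -m creep '[[1,0,0,0.4,0,0,0],[1,0,0,0,0,0,0],[1,0,0,0,0,0,0]]'
```

```text
time_s: 50.75
ee_pos: [605.9, -348.6, 96.9]
ee_rot: [-180.0, 0.0, 173.8]
force: [-1.0, -0.2, -1.5]
gripper_width: 47.3
```

Contact. Releasing and rising.

```bash
python3 -m creep '[[0.3,0,0,0,0,0,0],[0.1,0,0,0,0,0,0],[0,0,0,0,0,0,0],[0,0,0,0,0,0,0],[0,0,0,-20,0,0,0]]'
python3 -m creep '[[0,0,0,-50,0,0,0],[0,0,0,-50,0,0,0],[0,0,0,0,0,0,0],[0,0,0,0,0,0,0]]'
python3 -c "
from h import *
snap('wrist','w21');go(460.6,118,205,174)"
```

```text
time_s: 51.38
ee_pos: [604.8, -347.9, 114.8]
ee_rot: [179.9, -0.2, 173.8]
force: [0.5, -0.4, -0.2]
gripper_width: 91.1
time_s: 51.88
ee_pos: [605.4, -348.3, 215.9]
ee_rot: [180.0, -0.0, 173.8]
force: [0.2, 0.8, 0.4]
gripper_width: 91.1
t 51.92 pos [ 605.1 -348.1  214.9] rot [ 1.7993e+02 -1.4000e-01  1.7381e+02] w 91.2
turn [ 0.07 -0.14 -0.19]  shift after turn [192.5 448.4   9.9] n 9 each [21.38 49.83  1.1 ]  shift w/o turn [193.9 447.8  10.9]
```

View pics/w21.png

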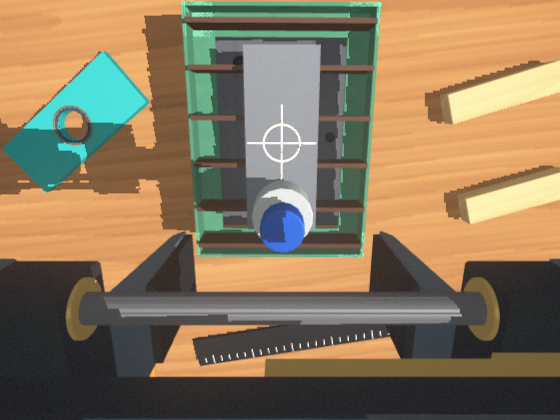

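The blue weight stands at (282,210) on the blank's centre line, clear of the circle at (282,143). Now the yellow weight.

```bash
python3 -m creep '[[0,10,24,0,0,0,0],[0,21,48,0,0,0,0],[0,21,48,0,0,0,0],[0,21,48,0,0,0,0],[0,21,48,0,0,0,0]]'
python3 -m creep '[[0,21,48,0,0,0,0],[0,21,48,0,0,0,0],[0,21,48,0,0,0,0],[0,21,50,0,0,0,0],[0,15,38,0,0,0,0]]'
python3 -m creep '[[0,0,0,0,0,0,0],[0,0,0,0,0,0,0],[0,0,0,0,0,0,0]]'
python3 -c "
from h import *
snap('wrist','w22');go(460.6,118,13,174)"
```

```text
time_s: 52.55
ee_pos: [534.1, -121.9, 214.6]
ee_rot: [180.0, -0.2, 173.8]
force: [0.8, -0.4, 0.8]
gripper_width: 91.2
time_s: 53.18
ee_pos: [460.4, 119.3, 214.9]
ee_rot: [-180.0, -0.2, 173.9]
force: [-0.7, -0.1, 0.4]
gripper_width: 91.4
time_s: 53.55
ee_pos: [462.3, 116.6, 216.0]
ee_rot: [-180.0, -0.0, 173.7]
force: [-0.4, 0.2, -0.4]
gripper_width: 91.0
t 53.6 pos [462.4 116.7 216.1] rot [-1.7998e+02 -4.0000e-02  1.7372e+02] w 91.2
turn [-0.02 -0.04 -0.28]  shift after turn [  1.9   1.2 203.1] n 4 each [ 0.48  0.29 50.77]  shift w/o turn [  1.8   1.2 203.1]
```

View pics/w22.png

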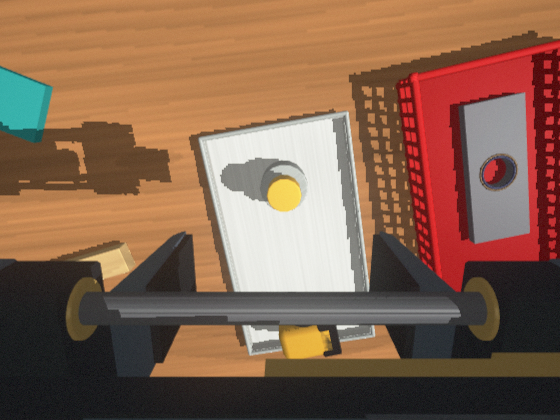

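The yellow knob at (284,190) is between the fingers. Lowering.

```bash
python3 -m creep '[[0,1,0.5,50,0,0,0],[0,0.5,0,55,0,0,0],[0,0,0,50,0,0,0],[0,0,0,25,0,0,0],[0,0,0,10,0,0,0]]'
python3 -m creep '[[0,0,0,0,0,0,0],[0,0,0,0,0,0,0],[0,0,0,0,0,0,0]]'
python3 -c "
from h import *
go(460.6,118,13,174)"
```

```text
time_s: 54.22
ee_pos: [460.2, 117.4, 25.0]
ee_rot: [-179.9, -0.2, 173.7]
force: [-0.8, -0.4, 0.0]
gripper_width: 91.0
time_s: 54.6
ee_pos: [461.6, 118.5, 27.5]
ee_rot: [179.9, 0.1, 173.8]
force: [0.6, 0.5, -0.2]
gripper_width: 91.2
t 54.6 pos [461.6 118.5  27.5] rot [1.7995e+02 1.3000e-01 1.7380e+02] w 91.2
turn [ 0.05  0.13 -0.19]  shift after turn [ 1.  -0.6 14.5] n 1 each [ 0.97 -0.61 14.5 ]  shift w/o turn [ 1.  -0.6 14.5]
```

```bash
python3 -m creep '[[0,0.5,-0.3,8,0,0,0],[0,0,0,5,0,0,0],[0,0,0,0,0,0,0],[0,0,0,0,0,0,0]]'
python3 -m creep '[[0.6,0,0,0,0,0,0],[0.8,0,0,0,0,0,0],[1,0,0,0,0,0,0],[1,0,0,0,0,0,0],[1,0,0,0,0,0,0]]' 30
python3 -m creep '[[1,0,0,-5,0,0,0],[1,0,0,-40,0,0,0],[1,0,0,-60,0,0,0],[1,0,0,-60,0,0,0],[1,0,0,-40,0,0,0]]'
python3 -m creep '[[1,0,0,0,0,0,0],[1,0,0,0,0,0,0]]'
python3 -c "
from h import *
go(506.5,-337.9,205,174)"
```

```text
time_s: 55.1
ee_pos: [460.3, 118.1, 13.4]
ee_rot: [180.0, -0.0, 173.8]
force: [-0.0, -0.7, -0.4]
gripper_width: 91.1
time_s: 55.72
ee_pos: [460.3, 118.1, 13.5]
ee_rot: [-180.0, 0.0, 173.8]
force: [0.2, -0.2, 0.7]
gripper_width: 47.2
time_s: 56.35
ee_pos: [460.2, 118.1, 220.9]
ee_rot: [180.0, 0.1, 173.8]
force: [-0.1, -0.0, -6.8]
gripper_width: 47.0
time_s: 56.6
ee_pos: [458.5, 117.7, 216.2]
ee_rot: [-179.9, -0.3, 173.8]
force: [-0.1, -0.3, -6.7]
gripper_width: 47.1
t 56.6 pos [458.5 117.7 216.2] rot [-179.92   -0.26  173.81] w 47.1
turn [-0.08 -0.26 -0.19]  shift after turn [ -95.3 -448.1   11.2] n 8 each [-11.92 -56.01   1.4 ]  shift w/o turn [ -96.9 -447.7   11.4]
```

```bash
python3 -m creep '[[1,-5,-24,0,0,0,0],[1,-11,-50,0,0,0,0],[1,-11,-50,0,0,0,0],[1,-11,-50,0,0,0,0],[1,-11,-50,0,0,0,0]]'
python3 -m creep '[[1,-11,-50,0,0,0,0],[1,-11,-50,0,0,0,0],[1,-11,-50,0,0,0,0],[1,-10,-48,0,0,0,0],[1,-5,-26,0,0,0,0]]'
python3 -m creep '[[1,0,0,0,0,0,0],[1,0,0,0,0,0,0],[1,0,0,0,0,0,0]]'
python3 -c "
from h import *
snap('wrist','w23');go(506.5,-337.9,97.5,174)"
```

```text
time_s: 57.22
ee_pos: [483.3, -111.1, 215.3]
ee_rot: [179.9, -0.3, 173.8]
force: [0.6, 0.3, -5.3]
gripper_width: 46.9
time_s: 57.85
ee_pos: [507.0, -339.5, 214.2]
ee_rot: [179.8, -0.3, 173.7]
force: [0.9, 1.6, -5.3]
gripper_width: 47.3
time_s: 58.22
ee_pos: [508.1, -336.5, 217.5]
ee_rot: [179.9, -0.1, 173.9]
force: [-0.7, 0.5, -5.5]
gripper_width: 47.2
t 58.27 pos [ 508.3 -336.6  217.9] rot [ 1.7995e+02 -6.0000e-02  1.7388e+02] w 47.1
turn [ 0.05 -0.06 -0.12]  shift after turn [  1.6  -1.5 120.4] n 3 each [ 0.54 -0.49 40.14]  shift w/o turn [  1.5  -1.6 120.4]
```

View pics/w23.png

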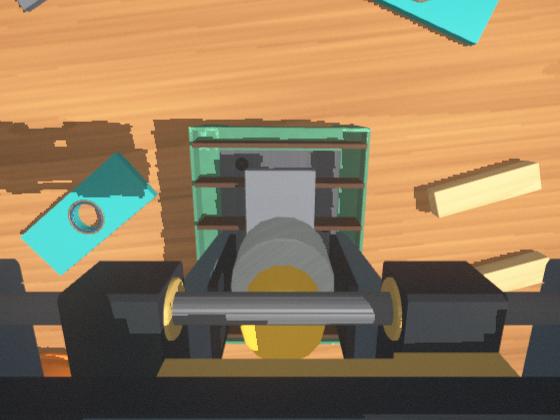

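The yellow weight is over the near end of the blank. Lowering.

```bash
python3 -m creep '[[1,1,-0.5,45,0,0,0],[1,0.5,-0.3,42,0,0,0],[1,0,0,16,0,0,0],[1,0,0,6,0,0,0],[1,0,0,0,0,0,0]]'
python3 -m creep '[[1,0,0,0,0,0,0],[1,0,0,0,0,0,0]]'
python3 -c "
from h import *
go(506.5,-337.9,97.5,174)"
```

```text
time_s: 58.9
ee_pos: [507.7, -338.8, 110.6]
ee_rot: [-179.9, 0.1, 173.8]
force: [-0.7, 0.7, -5.4]
gripper_width: 47.1
time_s: 59.15
ee_pos: [507.4, -338.7, 110.6]
ee_rot: [-179.9, 0.1, 173.8]
force: [-0.2, -0.9, -5.4]
gripper_width: 47.5
t 59.15 pos [ 507.4 -338.7  110.6] rot [-1.7995e+02  1.1000e-01  1.7381e+02] w 47.5
turn [-0.05  0.11 -0.19]  shift after turn [ 0.9  0.8 13.1] n 1 each [ 0.94  0.75 13.07]  shift w/o turn [ 1.   0.8 13.1]
```

```bash
python3 -m creep '[[1,0.8,0.5,5,0,0,0],[1,0,0,4,0,0,0],[1,0,0,2,0,0,0],[1,0,0,0,0,0,0],[1,0,0,0,0,0,0]]'
python3 -m creep '[[1,0,0,1,0,0,0],[1,0,0,0,0,0,0],[1,0,0,0,0,0,0]]'
```

```text
time_s: 59.78
ee_pos: [506.2, -337.9, 98.5]
ee_rot: [-180.0, 0.0, 173.8]
force: [-0.5, 0.1, -5.3]
gripper_width: 47.2
time_s: 60.15
ee_pos: [506.2, -337.9, 97.5]
ee_rot: [-180.0, 0.0, 173.8]
force: [0.6, -0.5, -4.2]
gripper_width: 47.3
```

```bash
python3 -m creep '[[1,0,0,0.4,0,0,0],[1,0,0,0,0,0,0],[1,0,0,0,0,0,0]]'
```

```text
time_s: 60.52
ee_pos: [506.2, -337.9, 97.5]
ee_rot: [-180.0, 0.0, 173.8]
force: [-0.5, 0.4, -1.3]
gripper_width: 47.3
```

```bash
python3 -m creep '[[0.3,0,0,0,0,0,0],[0.1,0,0,0,0,0,0],[0,0,0,0,0,0,0],[0,0,0,0,0,0,0],[0,0,0,-20,0,0,0]]'
python3 -m creep '[[0,0,0,-50,0,0,0],[0,0,0,-50,0,0,0],[0,0,0,-30,0,0,0],[0,-30,0,0,0,0,0],[0,0,0,0,0,0,0]]'
python3 -m creep '[[0,0,0,0,0,0,0],[0,0,0,0,0,0,0]]'
python3 -c "
from h import *
snap('wrist','w24');snap('side','d24')
cv2.imwrite('pics/d24c.png',cv2.resize(cv2.imread('pics/d24.png')[120:420,100:380],None,fx=2,fy=2,interpolation=cv2.INTER_CUBIC))"
```

```text
time_s: 61.15
ee_pos: [505.1, -337.1, 115.7]
ee_rot: [179.9, -0.2, 173.8]
force: [0.0, 0.5, 0.3]
gripper_width: 90.8
time_s: 61.78
ee_pos: [537.0, -341.1, 246.9]
ee_rot: [-180.0, 0.0, 173.9]
force: [-0.3, 1.4, -0.2]
gripper_width: 91.6
time_s: 62.02
ee_pos: [535.1, -340.9, 246.6]
ee_rot: [180.0, -0.1, 173.8]
force: [-0.5, -0.4, 0.7]
gripper_width: 91.2
```

View pics/w24.png

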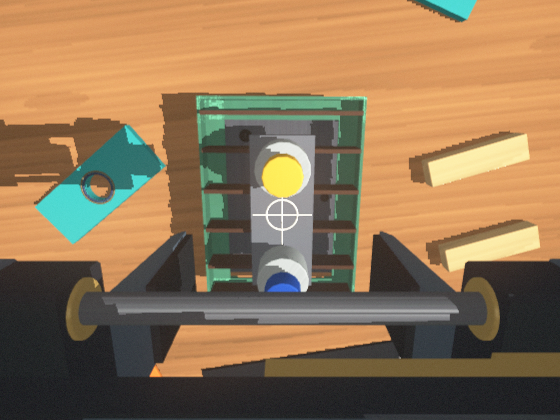

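View pics/d24c.png

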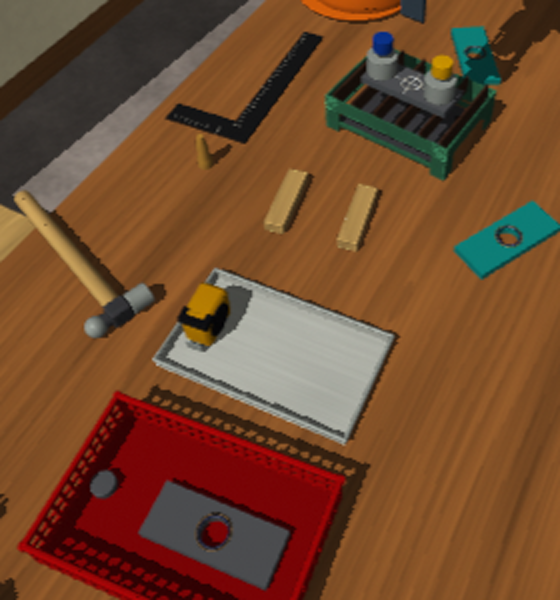

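```bash
python3 -c "
from h import *
def lf(p,c):
    a=np.radians(-6.15);d=(p-c)[:2];return np.round([d@[np.cos(a),np.sin(a)],d@[-np.sin(a),np.cos(a)]],1)
f=load('w24');c=ray(f,282.5,215,87);print('chalk',c[:2].round(1),'yellow',lf(ray(f,282,175,153),c))
f=load('w21');c=ray(f,281.5,143,87);print('chalk',c[:2].round(1),'blue',lf(ray(f,282,225,153),c))
s=state();print(s['force'],s['gripper_width'],s['time_s'])
job_done()"
```

```text
chalk [ 556.8 -342.8] yellow [-50.6  -0.5]
chalk [ 556.6 -343.5] blue [49.5  0.4]
[ 0.16738144 -0.66162031  0.33545442] 91.19671006045662 62.125
the job is handed in; nothing more can be done
```

The plates are changed and the job is handed in at 62 s, well inside the 144 s limit. I stood both weights on the tray, laid the finished plate flat in the basket, put the blank on the grate and stood the weights back on it.

My last camera checks showed:
- **Blank:** it lies square to the grate and within about 1.5 mm of its centre. My readings of the grate's centre from different views differed by up to 3.6 mm, still well inside the 15 mm limit.
- **Weights:** yellow is 50.6 mm and blue 49.5 mm from the blank's centre, each within 1 mm of the centre line, with the chalk circle clear. Blue's reading is from before the yellow weight went down; the last pictures show it upright in place.
- **Finished plate and bystanders:** the plate lies flat in the basket. The slug and the tape measure look unmoved, judged by eye only.
- **Gripper:** open and clear above the grate, with no contact force.

No check failed. One move to the basket stopped 52 mm short because I miscounted its rows; I corrected it before lowering the plate.

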